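# Load a bench spring tester to its mark

## Task

Check the spring in the bench tester: thread the steel disc weights one at a time over the pan's spindle until the pan's pointer has sunk to the mark (the tip of the brass index) or just past it, and put on no weight more than that needs. Lower each weight with the pan until the spring carries it before you let go; do not let the pan drop or press it far down with the arm, do not shift the index, and leave the things standing round about where they are.

Things in the scene. Friction and masses are not known exactly. Their poses are not given: they have to be found in the camera images.
- tester: Spring tester, fixed: grey base 110 x 190 x 15 mm, an upright coil spring 40 mm across, on it a round steel pan 50 mm across with an upright spindle. Origin: under the base on the spring's axis; z up, y points to the aluminium scale plate (26 mm wide, 5 mm thick, middle 71 mm from the axis, top 115 mm up). Within 40 mm of the axis nothing but the spindle stands higher than the pan.
- axis_point (a point): Fixed point of the tester on the spring's axis, at the height of the unloaded pan's upper face, 90 mm above the base's underside; axes as the tester's. Weights stack on the pan one upon another. Pan, spring and pointer move only straight up and down.
- nose_rest (a point): Fixed point on the spring's axis, 39 mm above the unloaded pan, level with the unloaded spindle's top. The spindle (12 mm thick, its top 4.5 mm chamfered at 45 degrees) is upright but 4 mm off this axis, in any direction: the pan may have been turned. No reading gives the direction; it is seen or felt. A ring off-centre on the chamfer jams, takes the pan down and is pushed sideways towards the spindle's centre.
- load_pan (a joint): How far the pan has sunk below its unloaded height, m: 0 empty, grows as it goes down; its stop is at 0.040. It is borne by the spring and damped lightly, so a weight let go on it suddenly drops and bounces. One weight sinks it by about 8 mm.
- pointer (a point): The tip of the steel pointer that moves with the pan, in front of the scale plate; 9.3 mm below the pan's upper face, 67 mm from the tester's axis on its y side. Axes as the tester's.
- mark (a point): The tip of the brass index clamped on the scale plate, facing the pointer's tip, 67 mm from the axis on its y side. Its height is the mark: 10 to 21 mm below the unloaded pointer. Axes as the tester's.
- weight_a_mid (a point): A plain steel disc weight, a flat ring 66 mm across and 13 mm thick with a 15 mm round hole, about 330 g (up to 12 percent lighter or heavier), lying flat on the rubber mat at the start. The point is the centre of the ring, half-way up (6.5 mm above its underside); z points up through the hole.
- weight_b_mid (a point): A plain steel disc weight, a flat ring 66 mm across and 13 mm thick with a 15 mm round hole, about 330 g (up to 12 percent lighter or heavier), lying flat on the rubber mat at the start. The point is the centre of the ring, half-way up (6.5 mm above its underside); z points up through the hole.
- weight_c_mid (a point): A plain steel disc weight, a flat ring 66 mm across and 13 mm thick with a 15 mm round hole, about 330 g (up to 12 percent lighter or heavier), lying flat on the rubber mat at the start. The point is the centre of the ring, half-way up (6.5 mm above its underside); z points up through the hole.
- weight_d_mid (a point): A plain steel disc weight, a flat ring 66 mm across and 13 mm thick with a 15 mm round hole, about 330 g (up to 12 percent lighter or heavier), lying flat on the rubber mat at the start. The point is the centre of the ring, half-way up (6.5 mm above its underside); z points up through the hole.
- flow_cup: Aluminium flow cup on a ring foot, 55 mm across, 74 mm tall; a bystander. Origin: centre of its underside.
- coupler: Brass air coupler standing on end, 27 mm across, 50 mm tall; a bystander. Origin: centre of its underside.
- air_cap: Small metal air cap, 34 mm across, 24 mm tall; a bystander. Origin: centre of its underside.
Things that resemble listed ones, but are neither listed nor needed, are in the scene too. What is shaped like the part that bears weight_b_mid but red or turquoise is not meant.

How it is judged:
By the outcome, as a careful person would: the job done as asked, in the order asked, and still so for the second after the job is handed in, with the robot touching nothing.
It also fails if it takes over 72 s, if anything falls off the work surface, if the arm or the gripper's body presses on something with over 40 N, if the wrist force passes 120 N, or if a joint passes its speed limit or range.

## Robot

A 6-joint arm with a two-finger parallel gripper is mounted at the origin on a cart in front of the work surface, level with it; the furniture and walls round the work are solid. World frame = base frame: x ahead of the robot, y to its left, z up, the work surface at z = 0. Lengths are in m, angles in degrees, forces in N, time in s.
With the tool pointing down it reaches from about 0.3 to 0.75 m from the base axis. Payload 8.5 kg.
Tool frame: the origin (TCP) lies between the finger pads; the fingertips stand ahead of it and the grasp point (between the pads) lies 8 mm behind it (env.tcp_to_tips is the z of the fingertips in the tool frame, in m); z points along the fingers, x is the direction in which the jaws open and shut, and the axes are right-handed (so a half turn about z gives the same grasp; the last joint's range is limited). The gripper opens to 85 mm and grips with 20 to 120 N. Pads are 22 mm wide; open, the fingers measure 114 mm over their backs; the gripper's body (76 mm by 85 mm) begins 54 mm behind the grasp point. The pads swing forward as they close: fully open they stand 13 mm farther back than shut.
Start: joints at [-80.69, 21.807, 74.336, -0, 83.858, -12.336], TCP at [0.203, -0.511, 0.242] pointing down, gripper open.
Joint ranges: [-178.18, 178.18], [-50.72, 133.34], [12.68, 142.11], [-81.47, 261.47], [9.98, 163.14], [-165.26, 165.26]. Speed limits (degrees/s): [136.94, 136.94, 180, 180, 180, 180].

## Interface

Orientations are given as a 3x3 rotation matrix whose columns are the frame's x, y, z axes.
In Python, from rig import observe, viewer, env gives the robot as it stands.
- The arm moves only by the tool jog_arm, never from a script. Its arguments are lists of equal length, an entry for each row: "dr": the turn, a rotation vector about the tool's x, y, z in rad, a list of three; "slide": the shift along the tool's x, y, z in m, a list of three; "gripper": the opening, from -1 (shut) to 1 (fully open), so that 0 is half open. In form: {"dr": [[rx, ry, rz], ...], "slide": [[dx, dy, dz], ...], "gripper": [gripper, ...]}. A call has exactly 10 rows; each row shifts and turns the commanded pose from where the row before left it, along the tool's axes as they then stand; what a row does not reach is not made up. A row lasts 1/10 s, in which the tool goes at most 50 mm and 8.59 degrees, less where a joint would pass 70% of its speed; a pose out of reach is approached as far as the arm can. A call is refused whole if a number of a shift passes 0.05 or a number of a turn 0.15, either way. A call with a gripper value outside its range is refused whole. The fingers move at their own pace and stop on an object; "force" is the grip in N (left out, the last holds). Time passes only in rows, so rows that do not move let the fingers close, or fill a call up. It gives the time, the measured TCP pose, the force and the opening at its end, in the units of the state.
- observe(): the state, without advancing time (a new reading comes with each control period).
- viewer.get_image(name): name is "side" or "top" or "wrist"; returns a dict with "pixels" (400x640x3 uint8, blue, green, red), "camera_matrix" (3x3 intrinsics, pixels), "dist_coeffs" ([k1, k2, p1, p2, k3] as OpenCV has them; the pictures are not rectified), "R" (3x3) and "t" (3): a world point X has camera coordinates R X + t. Camera axes: x right, y down, z forward; pixel columns grow to the right and rows downward; lengths in m; the calibration is good to about 2 mm. A picture is of the moment at which its call begins. There is no depth.
- env.close_job(): hands the job in, once; it reports no verdict.
The state is a dict: "time_s": time; "q": joint angles; "qvel": joint speeds; "joint_efforts": joint torques, N m; "position": TCP position; "tool_rot": TCP orientation; "ft_force": force on the tool from outside, world axes, zero at the start; "wrist_torque": the same for the moment, N m; "grip_width": finger opening in m.
Only numpy, scipy, OpenCV 4.12 (cv2) and the standard library are available. Lean on these libraries where they do the work, as an engineer would, in place of code of your own. Each camera call takes 0.05 s, during which the arm holds its last target.

## Working session

There is one attempt and no reset: what is moved stays moved. The work goes in short steps, Python scripts to look and compute and a tool call to move; the robot and the scene stay as the last step left them, time stands still between calls to the robot, and variables do not carry over. Pictures are saved under pics/ and viewed, and the job is handed in when it is done.

Besides the shell and the picture viewer there is one more tool, called after "Call:" by a JSON object that holds its "fn" and its "kwargs". jog_arm: Moves the arm, as the interface text tells. Its arguments: {"type":"object","properties":{"dr":{"type":"array","items":{"type":"array","items":{"type":"number"}}},"slide":{"type":"array","items":{"type":"array","items":{"type":"number"}}},"gripper":{"type":"array","items":{"type":"number"}},"force":{"type":"number"}},"required":["dr","slide","gripper"]}

```bash
ls; mkdir -p pics; cat > h.py <<'E'
import numpy as np, cv2, json
from rig import observe, viewer, env
def snap(n,tag):
    d=viewer.get_image(n); cv2.imwrite(f'pics/{tag}.png',d['pixels'])
    np.savez(f'pics/{tag}.npz',**{k:np.asarray(v) for k,v in d.items()}); return d
def load(tag): return dict(np.load(f'pics/{tag}.npz'))
def ray(d,uv):
    p=cv2.undistortPoints(np.array([[uv]],float),d['camera_matrix'],d['dist_coeffs'])[0,0]
    R=d['R'];c=-R.T@d['t']; v=R.T@np.array([p[0],p[1],1]); return c,v/np.linalg.norm(v)
def atz(d,uv,z):
    c,v=ray(d,uv); return c+v*(z-c[2])/v[2]
def tri(obs):
    A=np.zeros((3,3));b=np.zeros(3);L=[]
    for d,uv in obs:
        c,v=ray(d,uv);P=np.eye(3)-np.outer(v,v);A+=P;b+=P@c;L.append((P,c))
    X=np.linalg.solve(A,b); return X,[float(np.linalg.norm(P@(X-c))) for P,c in L]
def proj(d,X):
    r,_=cv2.Rodrigues(d['R']); return cv2.projectPoints(np.array([X],float).reshape(-1,1,3),r,d['t'],d['camera_matrix'],d['dist_coeffs'])[0].reshape(-1,2)
E
python3 - <<'E'
from h import *
np.set_printoptions(precision=4,suppress=True)
for n in ('side','top','wrist'):
    d=snap(n,n+'0'); print(n,-d['R'].T@d['t'],d['R'].T[:,2],d['camera_matrix'][0,0])
s=observe();print(s['time_s'],s['position'],s['tool_rot'],s['grip_width'],s['ft_force'],env.tcp_to_tips)
E
```

```text
pics
side [ 0.7845 -1.1261  0.6476] [-0.2207  0.8759 -0.429 ] 460.82962597165135
top [ 0.3106 -0.0316  1.4504] [ 0.1455  0.0043 -0.9894] 498.594708787515
wrist [ 0.281  -0.4799  0.3726] [-0.3015 -0.1185 -0.9461] 352.2881717491525
0.15 [ 0.2028 -0.511   0.2419] [[ 0.3689 -0.9295 -0.0002]
 [-0.9295 -0.3689  0.0011]
 [-0.0011 -0.0002 -1.    ]] 0.08519953881133786 [0.4704 0.5271 0.2618] 0.011
```

View pics/side0.png

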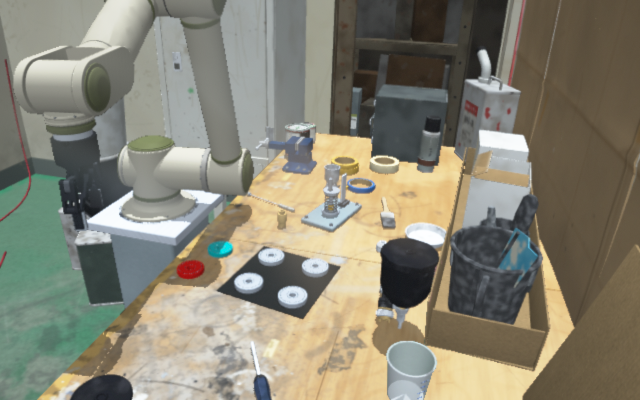

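View pics/top0.png

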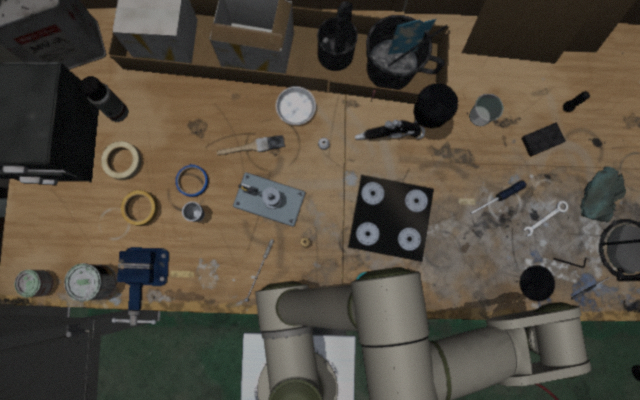

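View pics/wrist0.png

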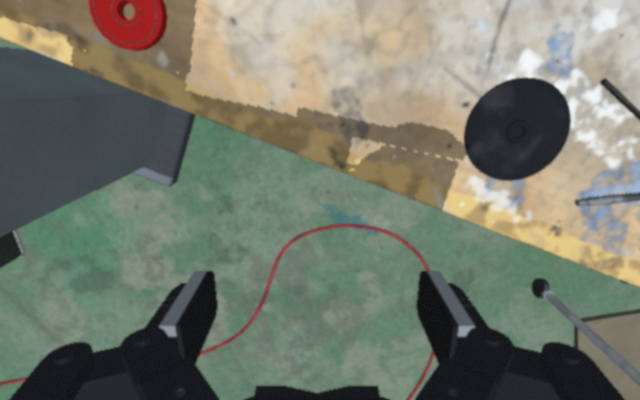

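```bash
python3 - <<'E'
from h import *
t=cv2.imread('pics/top0.png');s=cv2.imread('pics/side0.png')
cv2.imwrite('pics/top0_c1.png',cv2.resize(t[160:280,170:330],None,fx=5,fy=5,interpolation=cv2.INTER_CUBIC)[:600,:800])
cv2.imwrite('pics/top0_c2.png',cv2.resize(t[170:270,340:440],None,fx=6,fy=6,interpolation=cv2.INTER_CUBIC))
cv2.imwrite('pics/side0_c1.png',cv2.resize(s[140:240,240:400],None,fx=5,fy=5,interpolation=cv2.INTER_CUBIC))
cv2.imwrite('pics/side0_c2.png',cv2.resize(s[230:330,210:350],None,fx=5,fy=5,interpolation=cv2.INTER_CUBIC))
E
```

```text
(no output)
```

View pics/top0_c1.png

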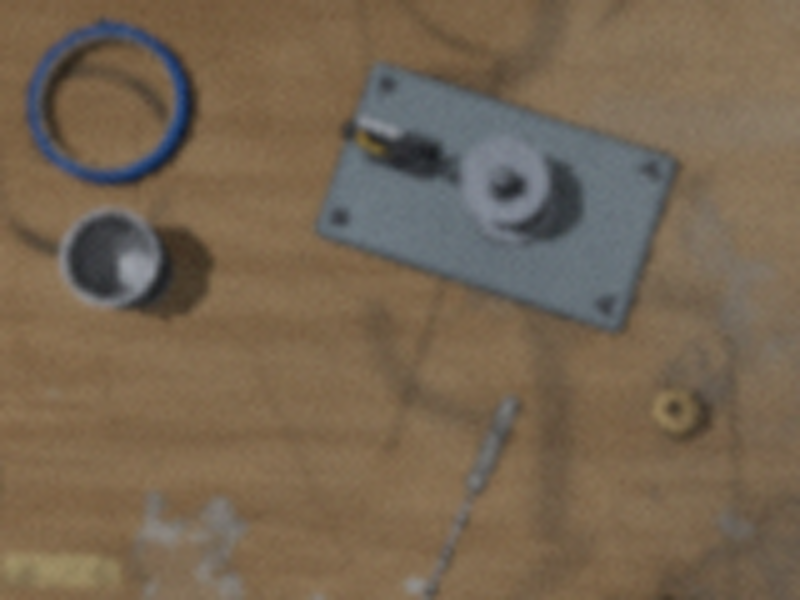

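View pics/top0_c2.png

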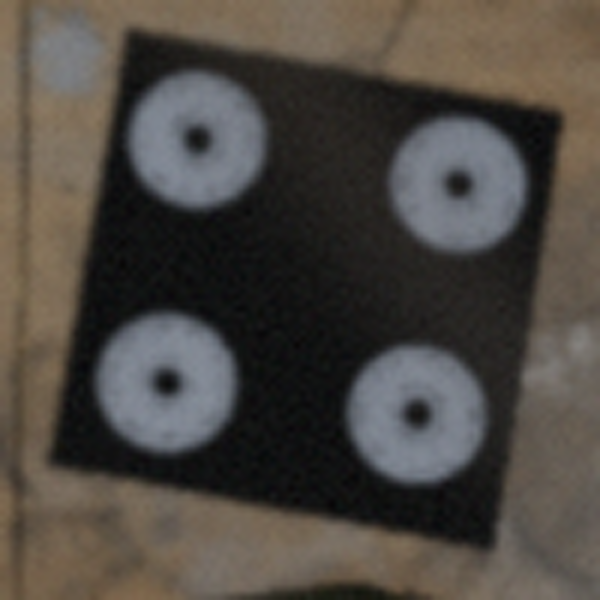

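View pics/side0_c1.png

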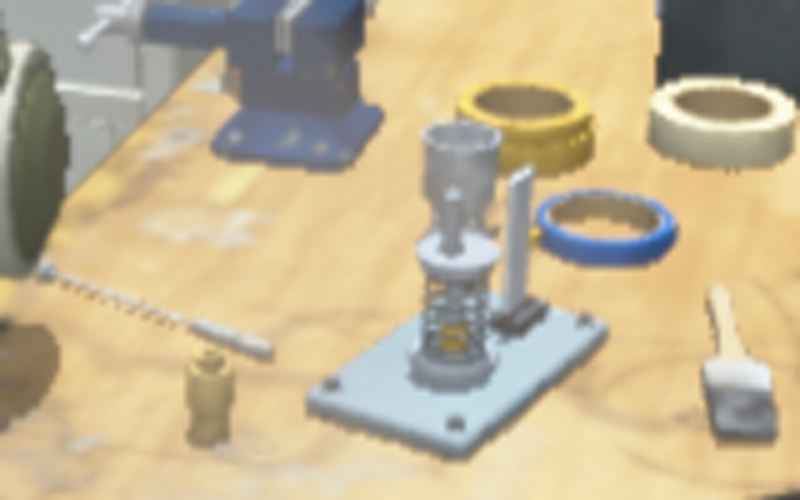

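View pics/side0_c2.png

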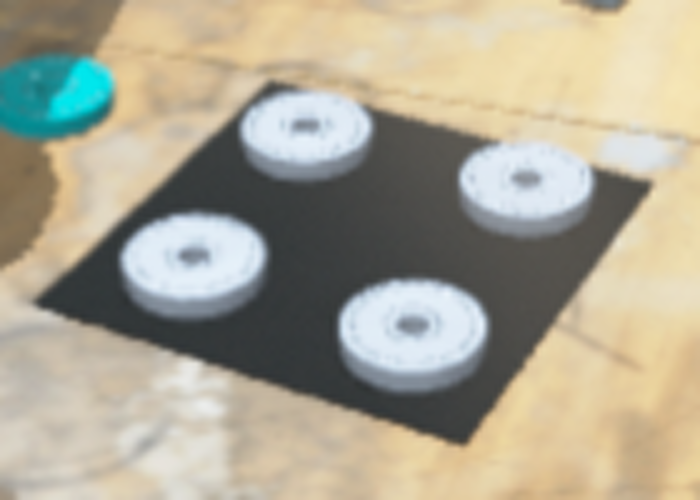

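```bash
python3 - <<'E'
from h import *
np.set_printoptions(precision=4,suppress=True)
t=load('top0');s=load('side0')
T=lambda x,y:((x+.5)/6-.5+340,(y+.5)/6-.5+170)
S=lambda x,y:((x+.5)/5-.5+210,(y+.5)/5-.5+230)
for a,b in [((197,139),(526,178)),((458,184),(413,325)),((166,381),(306,126)),((416,413),(194,256))]:
    print(tri([(t,T(*a)),(s,S(*b))]), atz(t,T(*a),.014),atz(s,S(*b),.014))
T=lambda x,y:((x+.5)/5-.5+170,(y+.5)/5-.5+160)
S=lambda x,y:((x+.5)/5-.5+240,(y+.5)/5-.5+140)
print('spindle',tri([(t,T(509,180)),(s,S(453,194))]))
print('pan',tri([(t,T(506,183)),(s,S(458,248))]))
print('base corners top',[atz(t,T(*p),.015) for p in [(377,62),(678,162),(622,330),(317,232)]])
print('base corners side',[atz(s,S(*p),.015) for p in [(308,400),(460,455),(607,325)]])
print('scale',tri([(t,T(380,128)),(s,S(522,172))]))
print('coupler',atz(t,T(679,412),.05),'air', atz(t,(323.5,143),.024),'cup',atz(t,T(112,258),.074))
E
```

```text
(array([ 0.5605, -0.2034,  0.0147]), [0.0017505260844425943, 0.001750526084442611]) [ 0.559 -0.204  0.014] [ 0.5619 -0.2015  0.014 ]
(array([ 0.5418, -0.331 ,  0.0143]), [0.0018213311692158736, 0.0018213311692158191]) [ 0.5401 -0.3317  0.014 ] [ 0.5433 -0.3298  0.014 ]
(array([ 0.4417, -0.1894,  0.014 ]), [0.001467303390969455, 0.0014673033909693553]) [ 0.4404 -0.19    0.014 ] [ 0.4431 -0.1888  0.014 ]
(array([ 0.4293, -0.3103,  0.0139]), [0.0015952194883761027, 0.0015952194883760028]) [ 0.4278 -0.3109  0.014 ] [ 0.4309 -0.3098  0.014 ]
spindle (array([0.5278, 0.0823, 0.1261]), [0.0031091397411780286, 0.0031091397411780234])
pan (array([0.5316, 0.0869, 0.0903]), [0.002829981590751746, 0.0028299815907518147])
base corners top [array([0.6111, 0.1713, 0.015 ]), array([ 0.5559, -0.0074,  0.015 ]), array([0.4566, 0.0223, 0.015 ]), array([0.5092, 0.2018, 0.015 ])]
base corners side [array([0.4645, 0.0151, 0.015 ]), array([ 0.5636, -0.0219,  0.015 ]), array([0.6153, 0.1674, 0.015 ])]
scale (array([0.5557, 0.1545, 0.1154]), [0.002301274246495165, 0.002301274246495034])
coupler [ 0.4076 -0.0125  0.05  ] air [ 0.7023 -0.0574  0.024 ] cup [0.4834 0.3066 0.074 ]
```

```bash
cat >> h.py <<'E'
from scipy.spatial.transform import Rotation as Ro
np.set_printoptions(precision=4,suppress=True)
ty=np.array([0.297,0.955,0]);ty/=np.linalg.norm(ty);tx=np.array([ty[1],-ty[0],0])
def down(psi):
    p=np.radians(psi);x=np.array([np.cos(p),np.sin(p),0]);z=np.array([0,0,-1.]);return np.column_stack([x,np.cross(z,x),z])
def tilt(R,deg): # rotate about tool x ; positive moves tool z toward... 
    return R@Ro.from_rotvec([np.radians(deg),0,0]).as_matrix()
def plan(R0,p0,R1,p1,n,order='before'):
    rv=Ro.from_matrix(R0.T@R1).as_rotvec()/n; st=(p1-p0)/n; R=R0.copy(); out=[]
    Q=Ro.from_rotvec(rv).as_matrix()
    for i in range(n):
        Rn=R@Q; out.append((rv,(R if order=='before' else Rn).T@st)); R=Rn
    for rv_,s in out: print(np.round(rv_,4).tolist(),np.round(s,4).tolist())
E
python3 - <<'E'
from h import *
w=load('wrist0');s=observe();R=np.array(s['tool_rot']);p=np.array(s['position'])
off=R.T@(-w['R'].T@w['t']-p);print('cam off',off,'axis',R.T@w['R'].T[:,2], 'camx',R.T@w['R'].T[:,0])
R1=tilt(down(85),-30);print(R1)
axis=R1@(R.T@w['R'].T[:,2]);print(axis)
P=np.array([.531,.087,.085])+ty*50
c=P-0.25*axis; tcp=c-R1@off; print('P',P,'cam',c,'tcp',tcp)
Ro0=down(-68.4)
print(Ro.from_matrix(R.T@down(85)).as_rotvec())
E
```

```text
cam off [-0.0002 -0.0841 -0.1307] axis [-0.0001  0.3242  0.946 ] camx [ 1.      0.0005 -0.0001]
[[ 0.0872  0.8627  0.4981]
 [ 0.9962 -0.0755 -0.0436]
 [ 0.      0.5    -0.866 ]]
[ 0.7509 -0.0658 -0.6572]
P [15.3793 47.8314  0.085 ] cam [15.1916 47.8479  0.2493] tcp [15.3293 47.8361  0.1782]
[-0.0015  0.     -2.6765]
```

```bash
sed -i 's/^ty=.*/ty=np.array([0.297,0.955,0]);ty=ty\/np.linalg.norm(ty);tx=np.array([ty[1],-ty[0],0])/' h.py; python3 - <<'E'
from h import *
s=observe();R=np.array(s['tool_rot']);p=np.array(s['position'])
plan(R,p,down(85),np.array([.48,.13,.242]),20)
E
```

```text
[-0.0001, 0.0, -0.1338] [-0.0247, -0.0247, 0.0]
[-0.0001, 0.0, -0.1338] [-0.0212, -0.0278, 0.0]
[-0.0001, 0.0, -0.1338] [-0.0173, -0.0304, 0.0]
[-0.0001, 0.0, -0.1338] [-0.0131, -0.0324, 0.0]
[-0.0001, 0.0, -0.1338] [-0.0086, -0.0338, 0.0]
[-0.0001, 0.0, -0.1338] [-0.004, -0.0347, 0.0]
[-0.0001, 0.0, -0.1338] [0.0006, -0.0349, 0.0]
[-0.0001, 0.0, -0.1338] [0.0053, -0.0345, 0.0]
[-0.0001, 0.0, -0.1338] [0.0098, -0.0335, 0.0]
[-0.0001, 0.0, -0.1338] [0.0142, -0.0319, 0.0]
[-0.0001, 0.0, -0.1338] [0.0184, -0.0297, 0.0]
[-0.0001, 0.0, -0.1338] [0.0222, -0.027, -0.0]
[-0.0001, 0.0, -0.1338] [0.0256, -0.0238, -0.0]
[-0.0001, 0.0, -0.1338] [0.0285, -0.0202, -0.0]
[-0.0001, 0.0, -0.1338] [0.0309, -0.0162, -0.0]
[-0.0001, 0.0, -0.1338] [0.0328, -0.0119, -0.0]
[-0.0001, 0.0, -0.1338] [0.0341, -0.0074, -0.0]
[-0.0001, 0.0, -0.1338] [0.0348, -0.0028, -0.0]
[-0.0001, 0.0, -0.1338] [0.0349, 0.0019, -0.0]
[-0.0001, 0.0, -0.1338] [0.0343, 0.0065, -0.0]
```

Call:
{"fn": "jog_arm", "kwargs": {"dr": [[0, 0, -0.134], [0, 0, -0.134], [0, 0, -0.134], [0, 0, -0.134], [0, 0, -0.134], [0, 0, -0.134], [0, 0, -0.134], [0, 0, -0.134], [0, 0, -0.134], [0, 0, -0.134]], "slide": [[-0.025, -0.025, 0], [-0.021, -0.028, 0], [-0.017, -0.03, 0], [-0.013, -0.032, 0], [-0.009, -0.034, 0], [-0.004, -0.035, 0], [0.001, -0.035, 0], [0.005, -0.0345, 0], [0.01, -0.0335, 0], [0.014, -0.032, 0]], "gripper": [1, 1, 1, 1, 1, 1, 1, 1, 1, 1]}}

```text
time_s: 1.15
position: [0.3416, -0.1888, 0.2423]
tool_rot: [[0.988, 0.152, -0.0], [0.152, -0.988, 0.0], [-0.0, -0.0, -1.0]]
ft_force: [0.0, -0.4, 0.4]
grip_width: 0.0852
```

Call:
{"fn": "jog_arm", "kwargs": {"dr": [[0, 0, -0.134], [0, 0, -0.134], [0, 0, -0.134], [0, 0, -0.134], [0, 0, -0.134], [0, 0, -0.134], [0, 0, -0.134], [0, 0, -0.134], [0, 0, -0.134], [0, 0, -0.134]], "slide": [[0.018, -0.03, 0], [0.022, -0.027, 0], [0.0255, -0.024, 0], [0.0285, -0.02, 0], [0.031, -0.016, 0], [0.033, -0.012, 0], [0.034, -0.0075, 0], [0.035, -0.003, 0], [0.035, 0.002, 0], [0.034, 0.0065, 0]], "gripper": [1, 1, 1, 1, 1, 1, 1, 1, 1, 1]}}

```text
time_s: 2.15
position: [0.4789, 0.1324, 0.2421]
tool_rot: [[0.078, 0.997, -0.0], [0.997, -0.078, -0.0], [-0.0, -0.0, -1.0]]
ft_force: [0.8, -1.0, 0.3]
grip_width: 0.0854
```

```bash
python3 - <<'E'
from h import *
snap('wrist','w1')
E
```

```text
(no output)
```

View pics/w1.png

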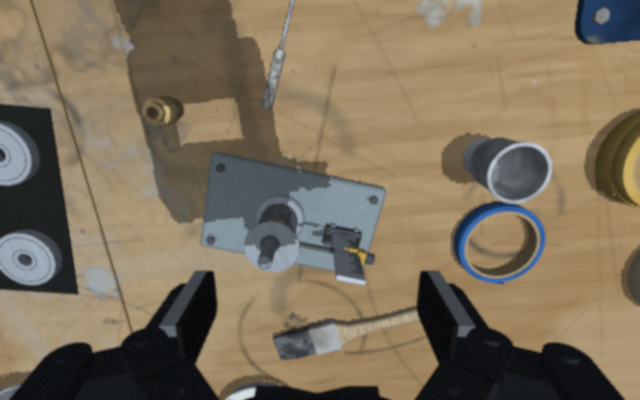

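Call:
{"fn": "jog_arm", "kwargs": {"dr": [[0, 0, 0], [-0.1, 0, 0], [-0.12, 0, 0], [-0.12, 0, 0], [-0.12, 0, 0], [-0.064, 0, 0], [0, 0, 0], [0, 0, 0], [0, 0, 0], [0, 0, 0]], "slide": [[0.003, 0.008, 0.032], [0.003, 0.008, 0.032], [0, 0, 0], [0, 0, 0], [0, 0, 0], [0, 0, 0], [0, 0, 0], [0, 0, 0], [0, 0, 0], [0, 0, 0]], "gripper": [1, 1, 1, 1, 1, 1, 1, 1, 1, 1]}}

```text
time_s: 3.2
position: [0.4957, 0.1354, 0.1785]
tool_rot: [[0.084, 0.863, 0.498], [0.996, -0.073, -0.042], [0.0, 0.5, -0.866]]
ft_force: [-0.5, 0.2, 0.2]
grip_width: 0.0852
```

```bash
python3 - <<'E'
from h import *
d=snap('wrist','w2')
cv2.imwrite('pics/w2_c.png',cv2.resize(d['pixels'][60:330,140:500],None,fx=2.2,fy=2.2,interpolation=cv2.INTER_CUBIC))
E
```

```text
(no output)
```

View pics/w2_c.png

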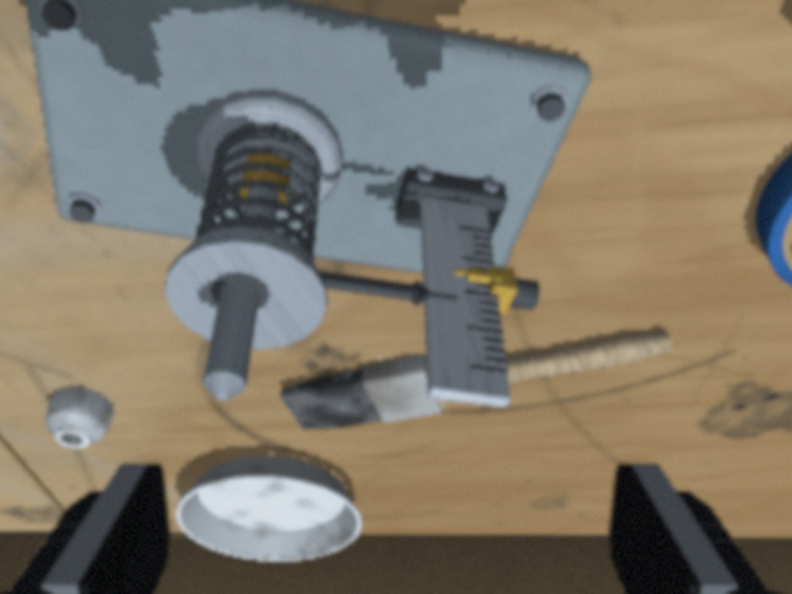

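```bash
python3 - <<'E'
from h import *
d=load('w2')['pixels']
cv2.imwrite('pics/w2_a.png',cv2.resize(d[160:250,205:305],None,fx=6,fy=6,interpolation=cv2.INTER_CUBIC))
cv2.imwrite('pics/w2_b.png',cv2.resize(d[130:250,300:400],None,fx=5,fy=5,interpolation=cv2.INTER_CUBIC))
d=load('w1')['pixels']
cv2.imwrite('pics/w1_a.png',cv2.resize(d[190:290,230:390],None,fx=5,fy=5,interpolation=cv2.INTER_CUBIC))
E
```

```text
(no output)
```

View pics/w2_a.png

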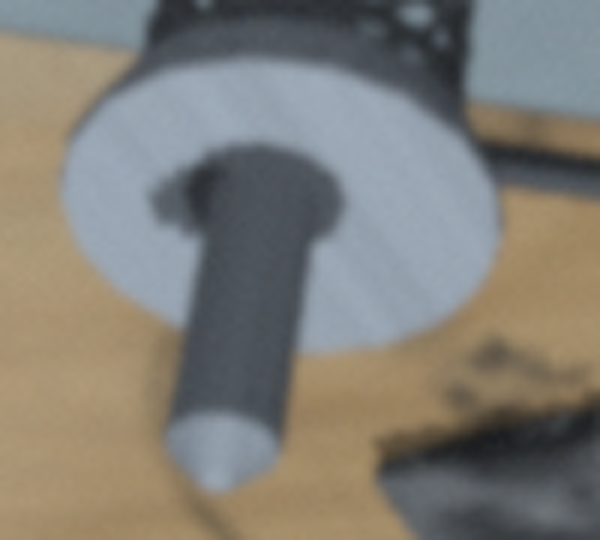

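View pics/w2_b.png

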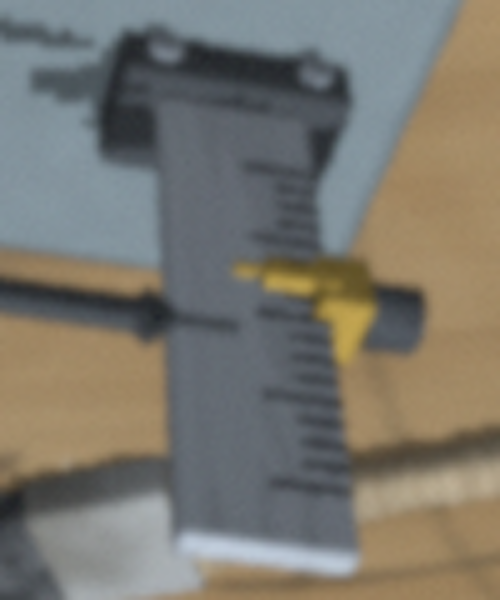

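View pics/w1_a.png

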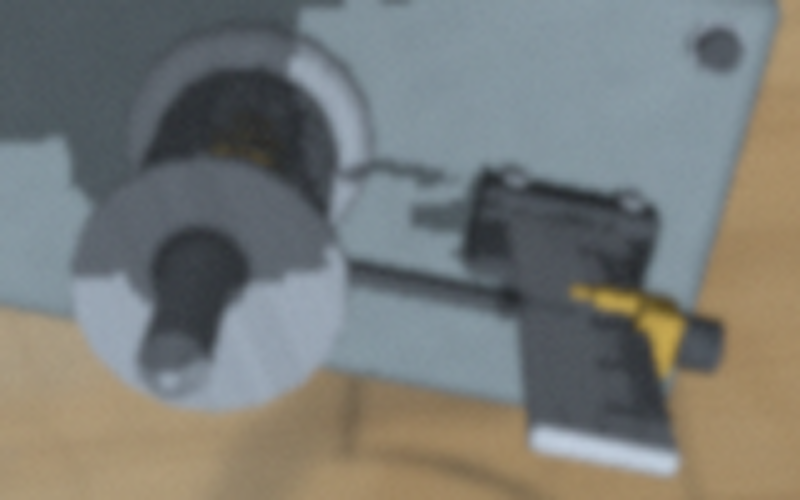

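```bash
cat > fit.py <<'E'
from h import *
from scipy.optimize import least_squares
A=lambda x,y:((x+.5)/6-.5+205,(y+.5)/6-.5+160)
B=lambda x,y:((x+.5)/5-.5+300,(y+.5)/5-.5+130)
C=lambda x,y:((x+.5)/5-.5+230,(y+.5)/5-.5+190)
w1=load('w1');w2=load('w2')
th=np.linspace(0,2*np.pi,181)
def circ(d,c,r): 
    return proj(d,np.array(c)[None]+r*np.column_stack([np.cos(th),np.sin(th),0*th]))
pan=[(w2,[A(*p) for p in [(62,190),(250,58),(500,220),(440,322),(340,352),(115,275)]]),
     (w1,[C(*p) for p in [(73,290),(347,290),(215,410),(95,222),(165,170),(325,225),(300,383),(110,372)]])]
def res(v):
    o=[]
    for d,ps in pan:
        e=circ(d,v,.025)
        for p in ps: o.append(np.min(np.hypot(*(e-p).T)))
    return o
f=least_squares(res,[.531,.087,.09]);print('pan',f.x,np.round(f.fun,2))
print('tip',tri([(w2,A(219,490)),(w1,C(171,378))]))
print('spindle base z90', atz(w2,A(270,195),.09))
print('pointer',tri([(w2,B(238,326)),(w1,C(570,305))]),'mark',tri([(w2,B(232,271)),(w1,C(570,291))]))
print('plate top near corners',[tri([(w2,B(*a)),(w1,C(*b))]) for a,b in [((177,540),(532,432)),((357,562),(678,460))]])
for nm,uv in (('p',(238,326)),('m',(232,271))):
    # intersect w2 ray with plane tester y=67
    c,v=ray(w2,B(*uv)); q=f.x+.067*ty; t_=((q-c)@ty)/(v@ty); X=c+v*t_; print(nm,X,(X-f.x)@tx)
    for pl in (0,): 
        t_=((f.x-c)@tx)/(v@tx);X=c+v*t_;print(' x=0 plane',X,(X-f.x)@ty)
E
python3 fit.py
```

```text
pan [0.5351 0.0878 0.0866] [0.3  0.38 0.65 0.64 0.82 0.65 0.4  0.56 1.11 0.89 0.21 0.3  0.92 0.19]
tip (array([0.5284, 0.0878, 0.1297]), [6.37107339689481e-05, 6.371073396898952e-05])
spindle base z90 [0.5282 0.088  0.09  ]
pointer (array([0.5447, 0.1528, 0.0825]), [0.000504531881614518, 0.0005045318816145159]) mark (array([0.5497, 0.1532, 0.067 ]), [2.2865702386900302e-05, 2.2865702386921044e-05])
plate top near corners [(array([0.5517, 0.1433, 0.1139]), [2.7321842073928605e-06, 2.7321842073620294e-06]), (array([0.5591, 0.1674, 0.1138]), [6.498326152791588e-05, 6.498326152791744e-05])]
p [0.5495 0.1535 0.0782] -0.005752857474604315
 x=0 plane [0.5556 0.1537 0.0728] 0.06899024622505952
m [0.5503 0.1533 0.0664] -0.004934406230890063
 x=0 plane [0.5555 0.1534 0.0614] 0.06869938501734221
```

```bash
python3 - <<'E'
from h import *
s=observe();R=np.array(s['tool_rot']);p=np.array(s['position'])
m=np.array([.485,.11,.22]);plan(R,p,down(85),m,4);print()
plan(down(85),m,down(-17.3),np.array([.4417,-.1894,.13]),14)
E
```

```text
[0.131, -0.0002, 0.0008] [-0.0066, 0.0034, -0.01]
[0.131, -0.0002, 0.0008] [-0.0066, 0.002, -0.0104]
[0.131, -0.0002, 0.0008] [-0.0066, 0.0007, -0.0106]
[0.131, -0.0002, 0.0008] [-0.0066, -0.0007, -0.0106]

[0.0, 0.0, 0.1275] [-0.0216, -0.0012, 0.0064]
[0.0, 0.0, 0.1275] [-0.0216, 0.0015, 0.0064]
[0.0, 0.0, 0.1275] [-0.0212, 0.0043, 0.0064]
[0.0, 0.0, 0.1275] [-0.0205, 0.0069, 0.0064]
[0.0, 0.0, 0.1275] [-0.0194, 0.0095, 0.0064]
[0.0, 0.0, 0.1275] [-0.0181, 0.0119, 0.0064]
[0.0, 0.0, 0.1275] [-0.0164, 0.0141, 0.0064]
[0.0, 0.0, 0.1275] [-0.0145, 0.016, 0.0064]
[0.0, 0.0, 0.1275] [-0.0123, 0.0177, 0.0064]
[0.0, 0.0, 0.1275] [-0.01, 0.0192, 0.0064]
[0.0, 0.0, 0.1275] [-0.0074, 0.0203, 0.0064]
[0.0, 0.0, 0.1275] [-0.0048, 0.0211, 0.0064]
[0.0, 0.0, 0.1275] [-0.0021, 0.0215, 0.0064]
[0.0, 0.0, 0.1275] [0.0007, 0.0216, 0.0064]
```

Call:
{"fn": "jog_arm", "kwargs": {"dr": [[0.131, 0, 0], [0.131, 0, 0], [0.131, 0, 0], [0.131, 0, 0], [0, 0, 0.1275], [0, 0, 0.1275], [0, 0, 0.1275], [0, 0, 0.1275], [0, 0, 0.1275], [0, 0, 0.1275]], "slide": [[-0.0065, 0.0035, -0.01], [-0.0065, 0.002, -0.0105], [-0.0065, 0.0005, -0.0105], [-0.0065, -0.0005, -0.0105], [-0.0215, -0.001, 0.0065], [-0.0215, 0.0015, 0.0065], [-0.021, 0.0045, 0.0065], [-0.0205, 0.007, 0.0065], [-0.0195, 0.0095, 0.0065], [-0.018, 0.012, 0.0065]], "gripper": [1, 1, 1, 1, 1, 1, 1, 1, 1, 1]}}

```text
time_s: 4.25
position: [0.4673, -0.019, 0.1806]
tool_rot: [[0.754, 0.657, -0.0], [0.657, -0.754, 0.0], [0.0, -0.0, -1.0]]
ft_force: [1.0, -0.1, -0.4]
grip_width: 0.0852
```

Call:
{"fn": "jog_arm", "kwargs": {"dr": [[0, 0, 0.1275], [0, 0, 0.1275], [0, 0, 0.1275], [0, 0, 0.1275], [0, 0, 0.1275], [0, 0, 0.1275], [0, 0, 0.1275], [0, 0, 0.1275], [0, 0, 0], [0, 0, 0]], "slide": [[-0.0165, 0.014, 0.0065], [-0.0145, 0.016, 0.0065], [-0.0125, 0.0175, 0.0065], [-0.01, 0.019, 0.0065], [-0.0075, 0.0205, 0.0065], [-0.005, 0.021, 0.0065], [-0.002, 0.0215, 0.006], [0.0005, 0.0215, 0.006], [0, 0, 0], [0, 0, 0]], "gripper": [1, 1, 1, 1, 1, 1, 1, 1, 1, 1]}}

```text
time_s: 5.25
position: [0.4424, -0.1889, 0.1298]
tool_rot: [[0.956, -0.292, -0.0], [-0.292, -0.956, 0.001], [-0.0, -0.001, -1.0]]
ft_force: [0.6, 0.3, -0.4]
grip_width: 0.0856
```

```bash
python3 - <<'E'
from h import *
d=snap('wrist','w3'); print(observe()['position'])
E
```

```text
[ 0.4425 -0.1885  0.13  ]
```

View pics/w3.png

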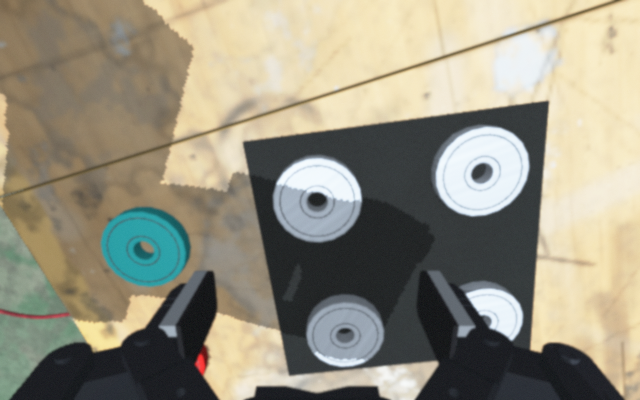

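```bash
python3 - <<'E'
from h import *
d=load('w3')
p=d['pixels'][140:260,260:375]
cv2.imwrite('pics/w3_c.png',cv2.resize(p,None,fx=5,fy=5,interpolation=cv2.INTER_CUBIC))
print(atz(d,(317,199),.014),tri([(d,(317,199)),(load('top0'),(367.2,233.1)),(load('side0'),(270.8,254.8))]), atz(d,(482,172),.014))
for z in (.0138,):
  X=atz(d,(317,199),z)
E
```

```text
[ 0.4433 -0.1878  0.014 ] (array([ 0.4422, -0.1888,  0.0133]), [0.001275702608340314, 0.0021063584958362514, 0.0009344457979284579]) [ 0.5623 -0.2029  0.014 ]
```

View pics/w3_c.png

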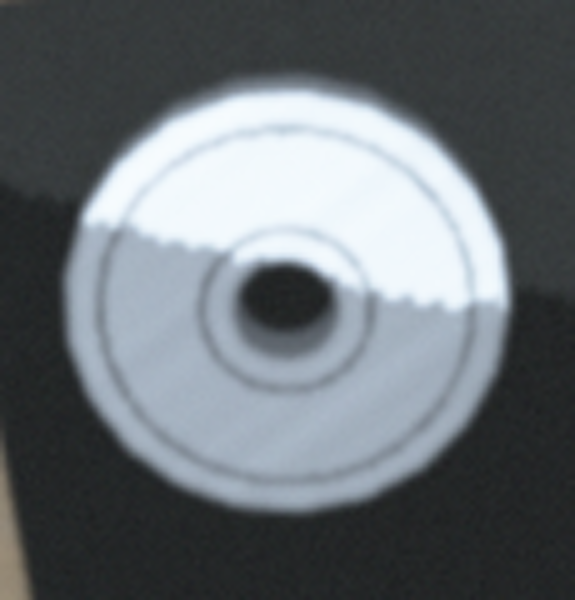

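Call:
{"fn": "jog_arm", "kwargs": {"dr": [[0, 0, 0], [0, 0, 0], [0, 0, 0], [0, 0, 0], [0, 0, 0], [0, 0, 0], [0, 0, 0], [0, 0, 0], [0, 0, 0], [0, 0, 0]], "slide": [[0, 0, 0.035], [0, 0, 0.035], [0, 0, 0.03], [0, 0, 0.014], [0, 0, 0.007], [0, 0, 0], [0, 0, 0], [0, 0, 0], [0, 0, 0], [0, 0, 0]], "gripper": [1, 1, 1, 1, 1, 1, -0.2, -0.2, -0.2, -0.2], "force": 60}}

```text
time_s: 6.3
position: [0.4428, -0.189, 0.0107]
tool_rot: [[0.956, -0.293, 0.002], [-0.293, -0.956, -0.001], [0.002, 0.001, -1.0]]
ft_force: [-1.6, 2.4, 13.7]
grip_width: 0.0641
```

```bash
python3 - <<'E'
from h import *
d=snap('wrist','w4'); s=observe();print(s['position'],s['grip_width'],s['ft_force'])
E
```

```text
[ 0.4428 -0.189   0.0107] 0.06408948512468306 [-2.7186  2.2618 12.7412]
```

View pics/w4.png

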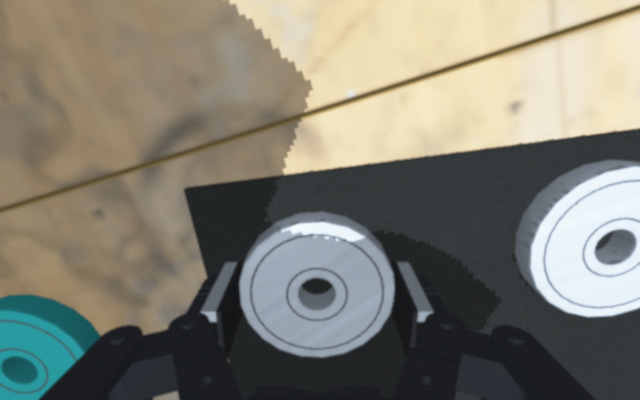

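Call:
{"fn": "jog_arm", "kwargs": {"dr": [[0, 0, 0], [0, 0, 0], [0, 0, 0], [0, 0, 0], [0, 0, 0], [0, 0, 0], [0, 0, 0], [0, 0, 0], [0, 0, 0], [0, 0, 0]], "slide": [[0, 0, 0], [0, 0, 0], [0, 0, -0.005], [0, 0, 0], [0, 0, 0], [0, 0, 0], [0, 0, 0], [0, 0, 0], [0, 0, 0], [0, 0, 0]], "gripper": [0.8, 0.8, 0.8, 0.8, 0.0, 0.0, 0.0, 0.0, 0.0, 0.0], "force": 60}}

```text
time_s: 7.35
position: [0.4427, -0.1892, 0.0152]
tool_rot: [[0.956, -0.294, 0.002], [-0.294, -0.956, -0.001], [0.002, 0.001, -1.0]]
ft_force: [-2.8, 3.3, 19.2]
grip_width: 0.0633
```

```bash
python3 - <<'E'
from h import *
s=observe();print(s['position'],s['grip_width'],s['ft_force'])
E
```

```text
[ 0.4427 -0.1892  0.0152] 0.06332136627511015 [-2.7531  3.2584 19.1666]
```

Call:
{"fn": "jog_arm", "kwargs": {"dr": [[0, 0, 0], [0, 0, 0], [0, 0, 0], [0, 0, 0], [0, 0, 0], [0, 0, 0], [0, 0, 0], [0, 0, 0], [0, 0, 0], [0, 0, 0]], "slide": [[0, 0, -0.01], [0, 0, -0.02], [0, 0, -0.04], [0, 0, -0.04], [0, 0, -0.04], [0, 0, -0.02], [0, 0, 0], [0, 0, 0], [0, 0, 0], [0, 0, 0]], "gripper": [0, 0, 0, 0, 0, 0, 0, 0, 0, 0]}}

```text
time_s: 8.35
position: [0.4419, -0.1887, 0.1824]
tool_rot: [[0.956, -0.294, -0.002], [-0.294, -0.956, 0.002], [-0.003, -0.001, -1.0]]
ft_force: [-0.7, -0.0, -3.2]
grip_width: 0.0623
```

```bash
python3 - <<'E'
from h import *
d=snap('wrist','w5'); s=observe();print(s['position'],s['grip_width'],s['ft_force'])
snap('side','s5');
cv2.imwrite('pics/s5_c.png',cv2.resize(cv2.imread('pics/s5.png')[130:270,200:360],None,fx=5,fy=4,interpolation=cv2.INTER_CUBIC))
cv2.imwrite('pics/w5_c.png',cv2.resize(d['pixels'][190:370,190:440],None,fx=3.2,fy=3.2,interpolation=cv2.INTER_CUBIC))
E
```

```text
[ 0.4421 -0.1888  0.1826] 0.06321039749663906 [ 0.1759 -0.0934 -2.5167]
```

View pics/w5_c.png

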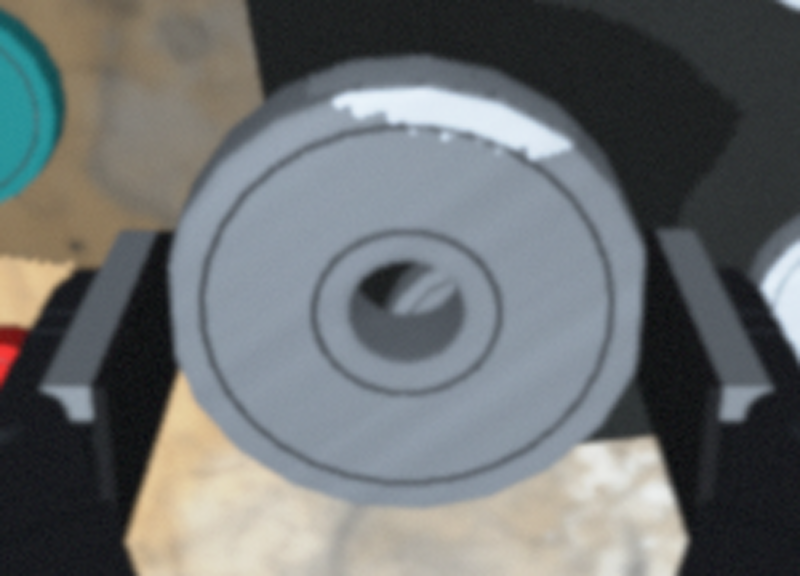

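View pics/s5_c.png

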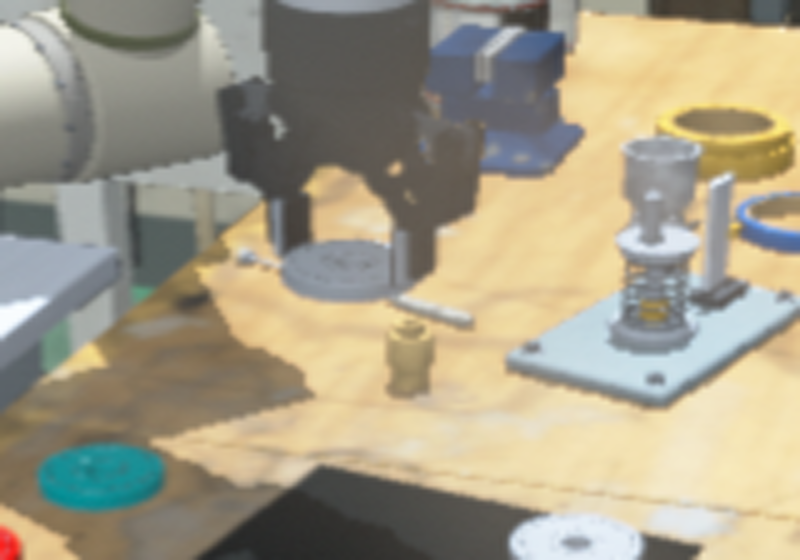

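```bash
python3 - <<'E'
from h import *
from scipy.optimize import least_squares
d=load('w5');R=np.array([[0.956,-0.294,-0.002],[-0.294,-0.956,0.002],[-0.003,-0.001,-1.0]]);p=np.array([.4421,-.1888,.1826])
U=lambda x,y:((x+.5)/3.2-.5+190,(y+.5)/3.2-.5+190)
for h in (0,1.2,3,6):
    X=atz(d,U(407,310),p[2]-h/1e3); print(h,R.T@(X-p))
# fit circle outer groove & hole: unknown center and z, radii ratio unknown; hole r 7.5
th=np.linspace(0,2*np.pi,361)
pts=[U(*q) for q in [(348,310),(466,310),(407,260),(407,361)]]
out=[U(*q) for q in [(170,272),(645,272),(185,370),(630,370),(410,507),(330,494),(490,494)]]
def res(v):
    o=[]
    for r,ps,w in((.0075,pts,2),(.033,out,1)):
        e=proj(d,v[None]+r*np.column_stack([np.cos(th),np.sin(th),0*th]))
        o+=[w*np.min(np.hypot(*(e-q).T)) for q in ps]
    return o
f=least_squares(res,p-[0,0,.002]);print(R.T@(f.x-p),np.round(f.fun,2))
E
```

```text
0 [ 0.0003 -0.0009  0.    ]
1.2 [ 0.0003 -0.0001  0.0012]
3 [0.0003 0.0011 0.003 ]
6 [0.0003 0.003  0.006 ]
[0.0003 0.0016 0.0037] [2.74 2.66 1.62 2.06 0.82 0.65 1.12 1.04 0.43 0.6  0.53]
```

Call:
{"fn": "jog_arm", "kwargs": {"dr": [[0, 0, 0], [0, 0, 0], [0, 0, 0], [0, 0, 0], [0, 0, 0], [0, 0, 0], [0, 0, 0], [0, 0, 0], [0, 0, 0], [0, 0, 0]], "slide": [[0.001, -0.02, 0], [0, -0.035, 0], [0, -0.04, 0], [0, -0.045, 0], [0, -0.04, 0], [0, -0.035, 0.004], [0, -0.02, 0.003], [0, 0, 0], [0, 0, 0], [0, 0, 0]], "gripper": [0, 0, 0, 0, 0, 0, 0, 0, 0, 0]}}

```text
time_s: 9.45
position: [0.5122, 0.0346, 0.1767]
tool_rot: [[0.956, -0.294, -0.0], [-0.294, -0.956, -0.0], [-0.0, 0.0, -1.0]]
ft_force: [0.1, -1.0, -3.3]
grip_width: 0.0627
```

```bash
python3 - <<'E'
from h import *
d=snap('wrist','w6'); s=observe();print(s['position'],s['tool_rot'],s['grip_width'],s['ft_force'])
cv2.imwrite('pics/w6_c.png',cv2.resize(d['pixels'][120:300,180:430],None,fx=3.2,fy=3.2,interpolation=cv2.INTER_CUBIC))
E
```

```text
[0.5122 0.0345 0.1768] [[ 0.9556 -0.2948 -0.0001]
 [-0.2948 -0.9556 -0.0001]
 [-0.0001  0.0002 -1.    ]] 0.06312171494054546 [ 0.3904  0.3733 -2.8405]
```

View pics/w6_c.png

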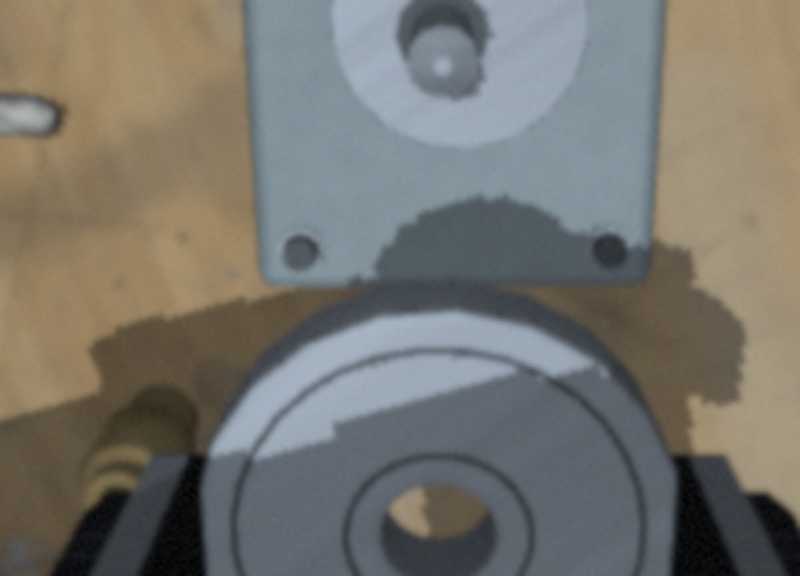

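```bash
python3 - <<'E'
from h import *
d=load('w6');s=observe();R=np.array(s['tool_rot']);p=np.array(s['position'])
U=lambda x,y:((x+.5)/3.2-.5+180,(y+.5)/3.2-.5+120)
X=atz(d,U(441,66),.129);print('tip',X,R.T@(X-p))
print(tri([(d,U(441,66)),(load('w2'),((219.5)/6-.5+205,(490.5)/6-.5+160)),(load('w1'),(171.5/5-.5+230,378.5/5-.5+190))]))
for h in(.0012,.003):
  Y=atz(d,U(439,534),p[2]-h);print('hole',Y,R.T@(Y-p))
E
```

```text
tip [0.5293 0.0873 0.129 ] [ 0.0007 -0.0555  0.0478]
(array([0.5291, 0.0874, 0.1289]), [0.00021186615753496387, 0.00021606887740256608, 0.00032943225415362707])
hole [0.5126 0.0344 0.1756] [ 0.0004 -0.      0.0012]
hole [0.5123 0.0333 0.1738] [0.0004 0.0011 0.003 ]
```

Call:
{"fn": "jog_arm", "kwargs": {"dr": [[0, 0, 0], [0, 0, 0], [0, 0, 0], [0, 0, 0], [0, 0, 0], [0, 0, 0], [0, 0, 0], [0, 0, 0], [0, 0, 0], [0, 0, 0]], "slide": [[0.0003, -0.015, 0], [0, -0.0257, 0], [0, -0.015, 0], [0, 0, 0.01], [0, 0, 0.01], [0, 0, 0.007], [0, 0, 0], [0, 0, 0], [0, 0, 0], [0, 0, 0]], "gripper": [0, 0, 0, 0, 0, 0, 0, 0, 0, 0]}}

```text
time_s: 10.5
position: [0.5291, 0.0884, 0.1502]
tool_rot: [[0.956, -0.294, 0.001], [-0.294, -0.956, -0.0], [0.001, -0.0, -1.0]]
ft_force: [-0.2, 0.3, -3.3]
grip_width: 0.0626
```

```bash
python3 - <<'E'
from h import *
d=snap('wrist','w7'); s=observe();print(s['position'],s['tool_rot'],s['grip_width'],s['ft_force'])
cv2.imwrite('pics/w7_c.png',cv2.resize(d['pixels'][190:370,190:440],None,fx=3.2,fy=3.2,interpolation=cv2.INTER_CUBIC))
E
```

```text
[0.5291 0.0884 0.1501] [[ 0.9559 -0.2938  0.0007]
 [-0.2938 -0.9559 -0.0001]
 [ 0.0007 -0.0001 -1.    ]] 0.0628646009404139 [ 0.0565 -0.8227 -3.0738]
```

View pics/w7_c.png

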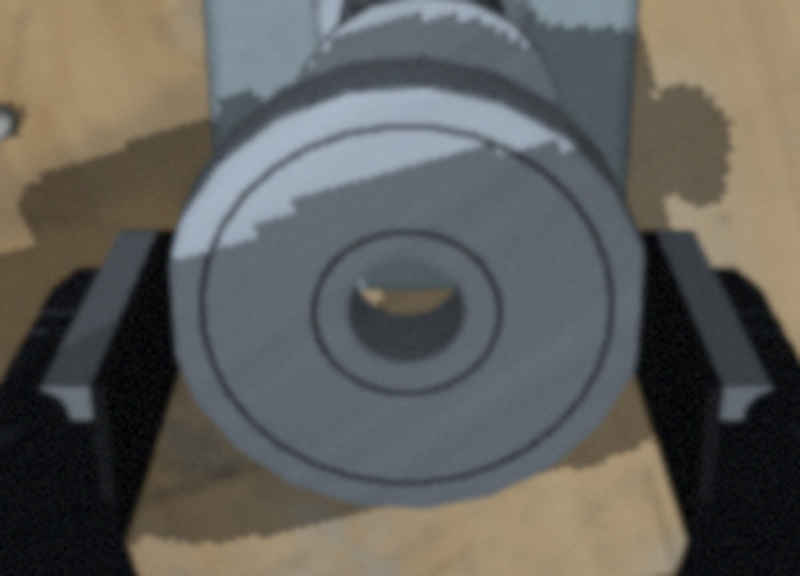

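Call:
{"fn": "jog_arm", "kwargs": {"dr": [[0, 0, 0], [0, 0, 0], [0, 0, 0], [0, 0, 0], [0, 0, 0], [0, 0, 0], [0, 0, 0], [0, 0, 0], [0, 0, 0], [0, 0, 0]], "slide": [[0, 0.0006, 0.003], [0, 0, 0.003], [0, 0, 0.003], [0, 0, 0.003], [0, 0, 0.003], [0, 0, 0], [0, 0, 0], [0, 0, 0], [0, 0, 0], [0, 0, 0]], "gripper": [0, 0, 0, 0, 0, 0, 0, 0, 0, 0]}}

```text
time_s: 11.55
position: [0.5288, 0.0879, 0.1349]
tool_rot: [[0.956, -0.294, 0.0], [-0.294, -0.956, 0.0], [0.0, -0.0, -1.0]]
ft_force: [-0.0, -0.4, -3.3]
grip_width: 0.0629
```

```bash
python3 - <<'E'
from h import *
d=snap('wrist','w8'); s=observe();print(s['position'],s['grip_width'],s['ft_force'],s['wrist_torque'])
cv2.imwrite('pics/w8_c.png',cv2.resize(d['pixels'][190:370,190:440],None,fx=3.2,fy=3.2,interpolation=cv2.INTER_CUBIC))
d=snap('side','s8')
cv2.imwrite('pics/s8_c.png',cv2.resize(cv2.imread('pics/s8.png')[120:240,270:370],None,fx=5,fy=5,interpolation=cv2.INTER_CUBIC))
E
```

```text
[0.5288 0.088  0.1349] 0.06250422316312851 [ 0.217   0.8173 -3.4488] [0.0608 0.0066 0.006 ]
```

View pics/w8_c.png

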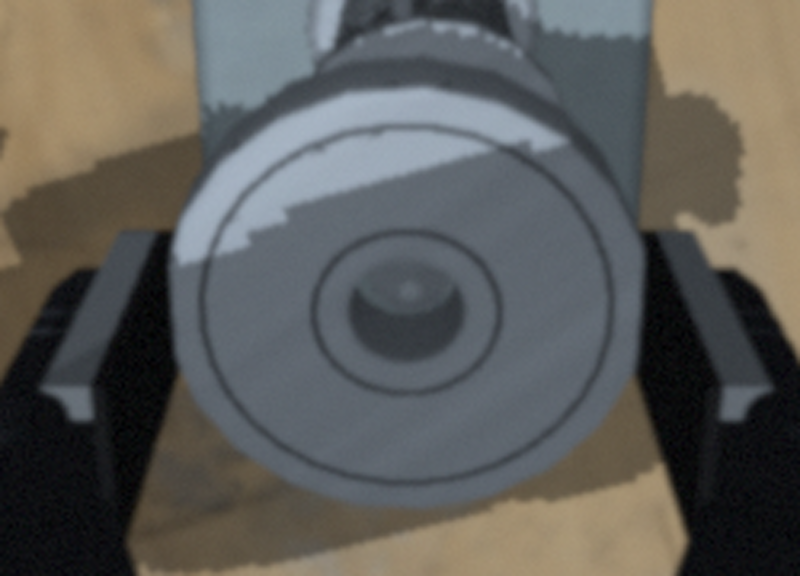

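View pics/s8_c.png

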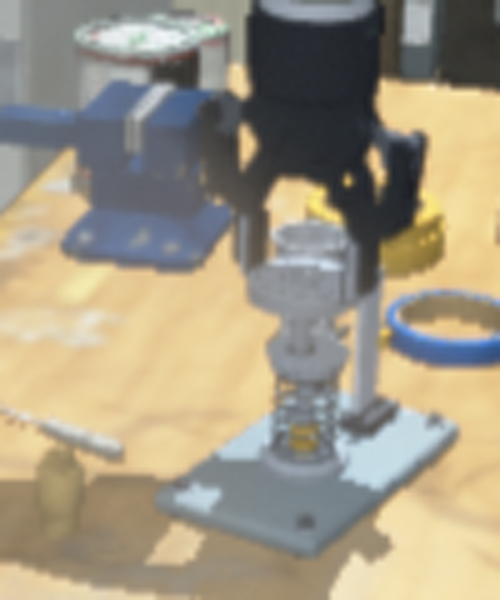

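Call:
{"fn": "jog_arm", "kwargs": {"dr": [[0, 0, 0], [0, 0, 0], [0, 0, 0], [0, 0, 0], [0, 0, 0], [0, 0, 0], [0, 0, 0], [0, 0, 0], [0, 0, 0], [0, 0, 0]], "slide": [[0, 0, 0.003], [0, 0, 0.003], [0, 0, 0.003], [0, 0, 0.003], [0, 0, 0.003], [0, 0, 0.003], [0, 0, 0.003], [0, 0, 0], [0, 0, 0], [0, 0, 0]], "gripper": [0, 0, 0, 0, 0, 0, 0, 0, 0, 0]}}

```text
time_s: 12.65
position: [0.5289, 0.088, 0.114]
tool_rot: [[0.956, -0.294, 0.0], [-0.294, -0.956, 0.0], [0.0, -0.0, -1.0]]
ft_force: [0.7, -0.1, -2.4]
grip_width: 0.0625
```

```bash
python3 - <<'E'
from h import *
d=snap('wrist','w9'); s=observe();print(s['position'],s['grip_width'],s['ft_force'],s['wrist_torque'])
cv2.imwrite('pics/w9_c.png',cv2.resize(d['pixels'][190:370,190:440],None,fx=3.2,fy=3.2,interpolation=cv2.INTER_CUBIC))
E
```

```text
[0.5289 0.088  0.114 ] 0.06253203257037603 [ 0.2968 -0.0041 -2.9129] [-0.036  -0.0253 -0.0277]
```

View pics/w9_c.png

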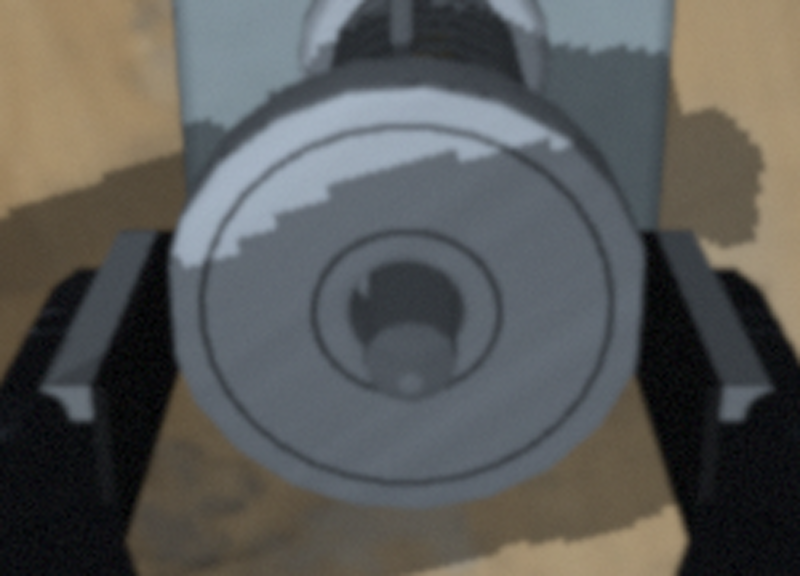

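Call:
{"fn": "jog_arm", "kwargs": {"dr": [[0, 0, 0], [0, 0, 0], [0, 0, 0], [0, 0, 0], [0, 0, 0], [0, 0, 0], [0, 0, 0], [0, 0, 0], [0, 0, 0], [0, 0, 0]], "slide": [[0, 0, 0.003], [0, 0, 0.003], [0, 0, 0.002], [0, 0, 0.002], [0, 0, 0.002], [0, 0, 0.001], [0, 0, 0.001], [0, 0, 0.001], [0, 0, 0.001], [0, 0, 0]], "gripper": [0, 0, 0, 0, 0, 0, 0, 0, 0, 0]}}

```text
time_s: 13.7
position: [0.5288, 0.088, 0.0978]
tool_rot: [[0.956, -0.294, -0.0], [-0.294, -0.956, 0.0], [-0.0, 0.0, -1.0]]
ft_force: [-1.4, 0.4, -1.3]
grip_width: 0.0627
```

```bash
python3 - <<'E'
from h import *
d=snap('wrist','w10'); s=observe();print(s['position'],s['grip_width'],s['ft_force'],s['wrist_torque'])
cv2.imwrite('pics/w10_c.png',cv2.resize(d['pixels'][120:300,190:440],None,fx=3.2,fy=3.2,interpolation=cv2.INTER_CUBIC))
d=snap('side','s10')
cv2.imwrite('pics/s10_c.png',cv2.resize(cv2.imread('pics/s10.png')[120:240,270:370],None,fx=5,fy=5,interpolation=cv2.INTER_CUBIC))
E
```

```text
[0.5288 0.088  0.0979] 0.06252826822370329 [-1.2974 -0.4482 -0.402 ] [-0.0338  0.1028  0.0298]
```

View pics/w10_c.png

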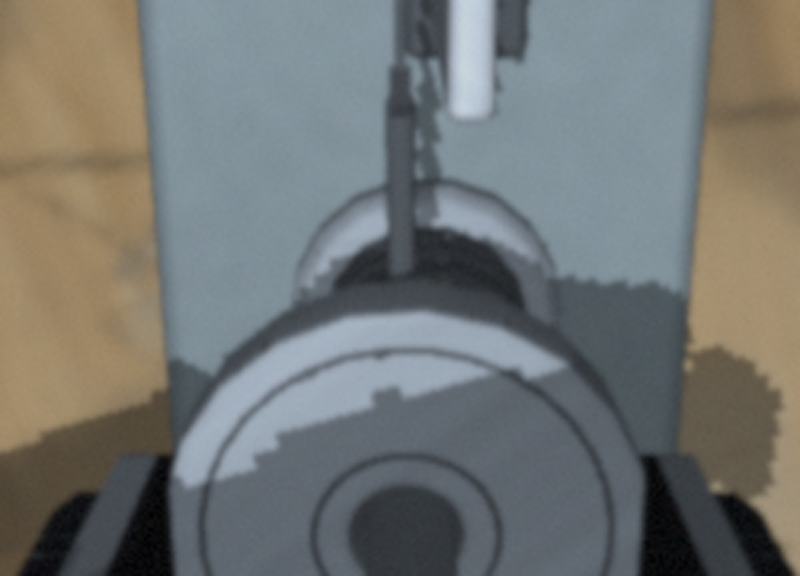

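View pics/s10_c.png

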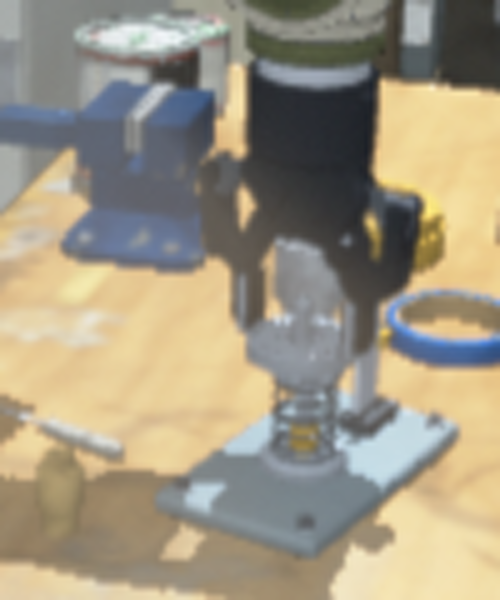

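Call:
{"fn": "jog_arm", "kwargs": {"dr": [[0, 0, 0], [0, 0, 0], [0, 0, 0], [0, 0, 0], [0, 0, 0], [0, 0, 0], [0, 0, 0], [0, 0, 0], [0, 0, 0], [0, 0, 0]], "slide": [[0, 0, 0.0005], [0, 0, 0.0005], [0, 0, 0.0005], [0, 0, 0.0005], [0, 0, 0], [0, 0, 0], [0, 0, 0], [0, 0, 0], [0, 0, 0], [0, 0, 0]], "gripper": [0, 0, 0, 0, 0, 0, 0, 0, 0, 0], "force": 20}}

```text
time_s: 14.8
position: [0.5288, 0.088, 0.0958]
tool_rot: [[0.956, -0.294, 0.0], [-0.294, -0.956, -0.0], [0.0, -0.0, -1.0]]
ft_force: [-1.0, 0.6, -1.0]
grip_width: 0.0626
```

```bash
python3 - <<'E'
from h import *
for i in range(2):
  s=observe();print(s['position'],s['grip_width'],s['ft_force'],s['wrist_torque'])
E
```

```text
[0.5288 0.088  0.0958] 0.06260522230596711 [-0.9562  0.6115 -0.9908] [0.0094 0.106  0.0357]
[0.5288 0.088  0.0958] 0.06260522230596711 [-0.9562  0.6115 -0.9908] [0.0094 0.106  0.0357]
```

Call:
{"fn": "jog_arm", "kwargs": {"dr": [[0, 0, 0], [0, 0, 0], [0, 0, 0], [0, 0, 0], [0, 0, 0], [0, 0, 0], [0, 0, 0], [0, 0, 0], [0, 0, 0], [0, 0, 0]], "slide": [[0, 0, 0.0005], [0, 0, 0.0005], [0, 0, 0.0005], [0, 0, 0], [0, 0, 0], [0, 0, 0], [0, 0, 0], [0, 0, 0], [0, 0, 0], [0, 0, 0]], "gripper": [0, 0, 0, 0, 0, 0, 0, 0, 0, 0], "force": 20}}

```text
time_s: 15.8
position: [0.5288, 0.0879, 0.0943]
tool_rot: [[0.956, -0.294, 0.0], [-0.294, -0.956, 0.0], [0.0, -0.0, -1.0]]
ft_force: [-1.2, 0.4, 0.6]
grip_width: 0.0627
```

```bash
python3 - <<'E'
from h import *
for i in range(5):
  d=snap('wrist','w11');s=observe();print(s['time_s'],s['position'],s['ft_force'])
E
```

```text
15.85 [0.5288 0.088  0.0943] [-0.8064  0.4521  0.2721]
15.9 [0.5288 0.0879 0.0943] [-0.7417  0.8297  0.6877]
15.95 [0.5288 0.0879 0.0943] [-0.8659  0.704   0.6453]
16.0 [0.5288 0.088  0.0943] [-0.3431  0.2293  0.8821]
16.05 [0.5288 0.0879 0.0943] [-0.9305 -0.9107  0.3849]
```

Call:
{"fn": "jog_arm", "kwargs": {"dr": [[0, 0, 0], [0, 0, 0], [0, 0, 0], [0, 0, 0], [0, 0, 0], [0, 0, 0], [0, 0, 0], [0, 0, 0], [0, 0, 0], [0, 0, 0]], "slide": [[0, 0, 0], [0, 0, 0], [0, 0, 0], [0, 0, 0], [0, 0, 0], [0, 0, 0], [0, 0, -0.01], [0, 0, -0.02], [0, 0, -0.03], [0, 0, -0.03]], "gripper": [0.65, 0.75, 0.85, 0.9, 1, 1, 1, 1, 1, 1], "force": 20}}

```text
time_s: 17.05
position: [0.5286, 0.088, 0.186]
tool_rot: [[0.956, -0.294, -0.0], [-0.294, -0.956, 0.0], [-0.0, -0.0, -1.0]]
ft_force: [-0.1, -0.5, 0.7]
grip_width: 0.0855
```

```bash
python3 - <<'E'
from h import *
d=snap('wrist','w12');s=observe();print(s['time_s'],s['position'],s['grip_width'],s['ft_force'])
E
```

```text
17.1 [0.5305 0.088  0.1911] 0.08547175185408158 [0.211  0.2486 4.533 ]
```

View pics/w12.png

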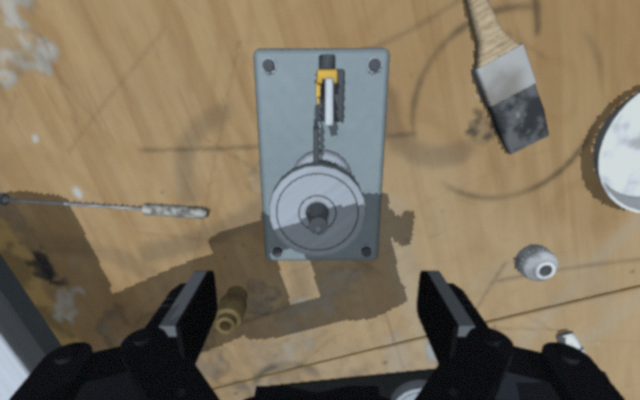

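Call:
{"fn": "jog_arm", "kwargs": {"dr": [[0, 0, 0], [0, 0, 0], [0, 0, 0], [0, 0, 0], [0, 0, 0], [0, 0, 0], [0, 0, 0], [0, 0, 0], [0, 0, 0], [0, 0, 0]], "slide": [[0.0066, 0.0186, 0], [0.014, 0.032, 0], [0.016, 0.037, 0], [0.018, 0.041, 0.005], [0.018, 0.041, 0.01], [0.016, 0.037, 0.015], [0.014, 0.032, 0.015], [0.014, 0.03, 0.01], [0, 0, 0], [0, 0, 0]], "gripper": [1, 1, 1, 1, 1, 1, 1, 1, 1, 1]}}

```text
time_s: 18.1
position: [0.5613, -0.2033, 0.1295]
tool_rot: [[0.956, -0.295, -0.0], [-0.295, -0.956, 0.0], [-0.0, -0.0, -1.0]]
ft_force: [0.4, 0.7, -0.1]
grip_width: 0.0856
```

```bash
python3 - <<'E'
from h import *
d=snap('wrist','w13'); s=observe();print(s['time_s'],s['position'])
cv2.imwrite('pics/w13_c.png',cv2.resize(d['pixels'][140:260,250:390],None,fx=5,fy=5,interpolation=cv2.INTER_CUBIC))
E
```

```text
18.15 [ 0.5614 -0.2025  0.1299]
```

View pics/w13_c.png

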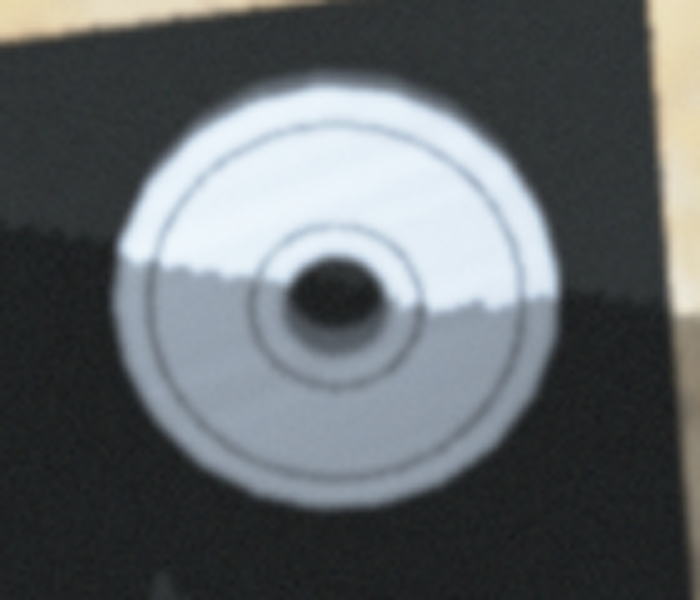

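Call:
{"fn": "jog_arm", "kwargs": {"dr": [[0, 0, 0], [0, 0, 0], [0, 0, 0], [0, 0, 0], [0, 0, 0], [0, 0, 0], [0, 0, 0], [0, 0, 0], [0, 0, 0], [0, 0, 0]], "slide": [[0, 0, 0.035], [0, 0, 0.035], [0, 0, 0.03], [0, 0, 0.01], [0, 0, 0.006], [0, 0, 0], [0, 0, 0], [0, 0, 0], [0, 0, 0], [0, 0, 0]], "gripper": [1, 1, 1, 1, 1, 0.5, 0, 0, 0, 0], "force": 60}}

```text
time_s: 19.15
position: [0.562, -0.2031, 0.0155]
tool_rot: [[0.956, -0.293, 0.002], [-0.293, -0.956, -0.001], [0.003, 0.001, -1.0]]
ft_force: [-1.9, 1.1, 5.2]
grip_width: 0.062
```

Call:
{"fn": "jog_arm", "kwargs": {"dr": [[0, 0, 0], [0, 0, 0], [0, 0, 0], [0, 0, 0], [0, 0, 0], [0, 0, 0], [0, 0, 0], [0, 0, 0], [0, 0, 0], [0, 0, 0]], "slide": [[0, 0, 0], [0, 0, -0.01], [0, 0, -0.02], [0, 0, -0.04], [0, 0, -0.04], [0, 0, -0.04], [0, 0, -0.02], [0, 0, 0], [0, 0, 0], [0, 0, 0]], "gripper": [0, 0, 0, 0, 0, 0, 0, 0, 0, 0]}}

```text
time_s: 20.15
position: [0.5607, -0.2027, 0.1817]
tool_rot: [[0.956, -0.294, -0.003], [-0.294, -0.956, 0.002], [-0.003, -0.001, -1.0]]
ft_force: [-0.9, -0.0, -4.4]
grip_width: 0.0617
```

```bash
python3 - <<'E'
from h import *
d=snap('wrist','w14'); s=observe();print(s['time_s'],s['position'],s['grip_width'],s['ft_force'])
cv2.imwrite('pics/w14_c.png',cv2.resize(d['pixels'][190:370,190:440],None,fx=3.2,fy=3.2,interpolation=cv2.INTER_CUBIC))
E
```

```text
20.2 [ 0.5608 -0.2027  0.1817] 0.062142300898626844 [-0.5171  0.1407 -3.2946]
```

View pics/w14_c.png

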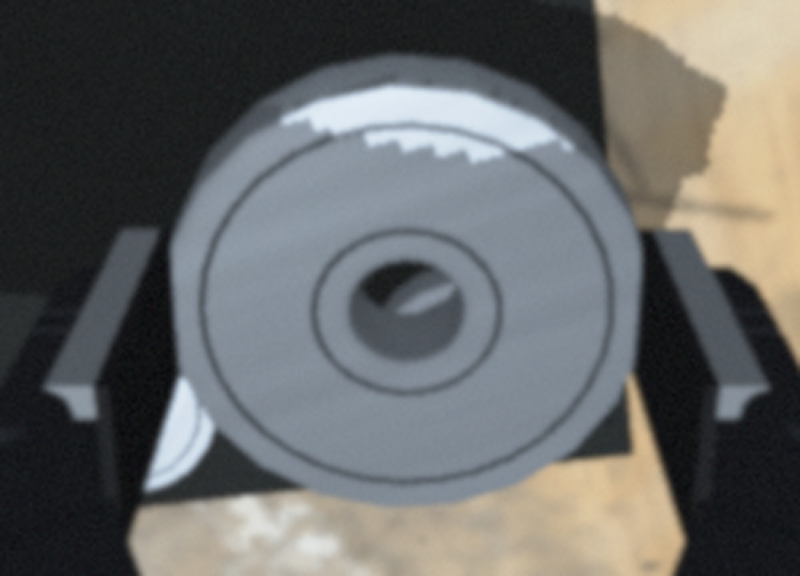

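Call:
{"fn": "jog_arm", "kwargs": {"dr": [[0, 0, 0], [0, 0, 0], [0, 0, 0], [0, 0, 0], [0, 0, 0], [0, 0, 0], [0, 0, 0], [0, 0, 0], [0, 0, 0], [0, 0, 0]], "slide": [[-0.007, -0.0165, 0], [-0.014, -0.032, 0], [-0.017, -0.04, 0], [-0.018, -0.0425, 0], [-0.018, -0.0425, 0], [-0.017, -0.04, 0], [-0.0145, -0.033, 0], [-0.0105, -0.022, 0.008], [0, 0, 0.008], [0, 0, 0]], "gripper": [0, 0, 0, 0, 0, 0, 0, 0, 0, 0]}}

```text
time_s: 21.2
position: [0.5283, 0.0883, 0.1658]
tool_rot: [[0.956, -0.292, -0.003], [-0.292, -0.956, -0.0], [-0.003, 0.001, -1.0]]
ft_force: [-0.1, -1.1, -4.1]
grip_width: 0.0617
```

```bash
python3 - <<'E'
from h import *
d=snap('wrist','w15'); s=observe();print(s['time_s'],s['position'],s['grip_width'],s['ft_force'],s['qvel'])
R=np.array(s['tool_rot']);print(R.T@(np.array([.5288,.088,.145])-s['position']))
E
```

```text
21.25 [0.5289 0.0876 0.1666] 0.06226917034931087 [ 0.6135 -0.5102 -2.7149] [-1.1403 -0.6842 -1.314  -0.0014  0.3473  0.023 ]
[-0.0001 -0.0004  0.0216]
```

View pics/w15.png

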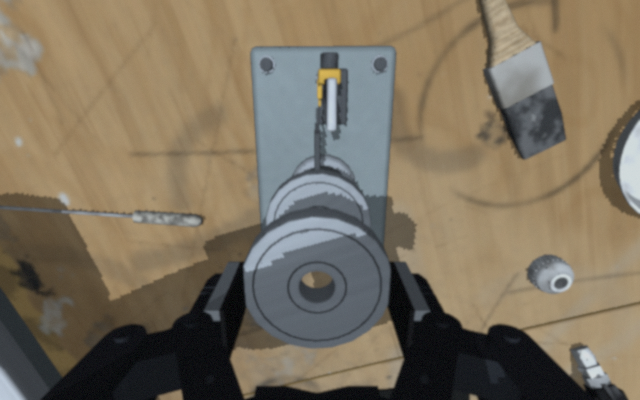

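Call:
{"fn": "jog_arm", "kwargs": {"dr": [[0, 0, 0], [0, 0, 0], [0, 0, 0], [0, 0, 0], [0, 0, 0], [0, 0, 0], [0, 0, 0], [0, 0, 0], [0, 0, 0], [0, 0, 0]], "slide": [[0.0003, 0, 0.006], [0, 0, 0.006], [0, 0, 0.005], [0, 0, 0.004], [0, 0, 0.004], [0, 0, 0.004], [0, 0, 0.003], [0, 0, 0.003], [0, 0, 0.003], [0, 0, 0]], "gripper": [0, 0, 0, 0, 0, 0, 0, 0, 0, 0]}}

```text
time_s: 22.25
position: [0.5294, 0.0876, 0.1289]
tool_rot: [[0.956, -0.294, -0.001], [-0.294, -0.956, 0.0], [-0.001, 0.0, -1.0]]
ft_force: [-0.0, -0.6, -3.8]
grip_width: 0.0625
```

```bash
python3 - <<'E'
from h import *
d=snap('wrist','w16'); s=observe();print(s['time_s'],s['position'],s['grip_width'],s['ft_force'])
cv2.imwrite('pics/w16_c.png',cv2.resize(d['pixels'][190:370,190:440],None,fx=3.2,fy=3.2,interpolation=cv2.INTER_CUBIC))
E
```

```text
22.3 [0.5296 0.0876 0.1292] 0.06214346319749358 [-0.4221  0.0617 -3.9635]
```

View pics/w16_c.png

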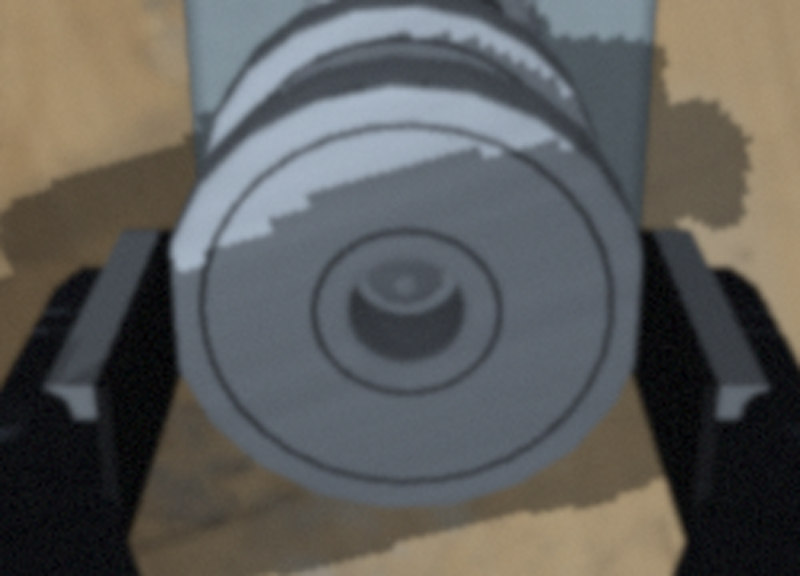

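Call:
{"fn": "jog_arm", "kwargs": {"dr": [[0, 0, 0], [0, 0, 0], [0, 0, 0], [0, 0, 0], [0, 0, 0], [0, 0, 0], [0, 0, 0], [0, 0, 0], [0, 0, 0], [0, 0, 0]], "slide": [[-0.0002, 0, 0.003], [0, 0, 0.003], [0, 0, 0.003], [0, 0, 0.003], [0, 0, 0.003], [0, 0, 0.003], [0, 0, 0.002], [0, 0, 0.002], [0, 0, 0.001], [0, 0, 0]], "gripper": [0, 0, 0, 0, 0, 0, 0, 0, 0, 0]}}

```text
time_s: 23.3
position: [0.5295, 0.0877, 0.1063]
tool_rot: [[0.956, -0.294, 0.0], [-0.294, -0.956, -0.0], [0.0, 0.0, -1.0]]
ft_force: [0.4, -1.0, -2.4]
grip_width: 0.062
```

```bash
python3 - <<'E'
from h import *
for i in range(3):
  d=snap('wrist','w17'); s=observe();print(s['time_s'],s['position'],s['grip_width'],s['ft_force'])
cv2.imwrite('pics/w17_c.png',cv2.resize(d['pixels'][120:300,190:440],None,fx=3.2,fy=3.2,interpolation=cv2.INTER_CUBIC))
E
```

```text
23.35 [0.5295 0.0876 0.1064] 0.06174432989288887 [-1.52    0.2168 -2.5482]
23.4 [0.5295 0.0877 0.1064] 0.061838020755481345 [-0.9435 -0.6798 -2.8378]
23.45 [0.5295 0.0877 0.1065] 0.06224970761793976 [ 0.0858  0.0245 -2.7168]
```

View pics/w17_c.png

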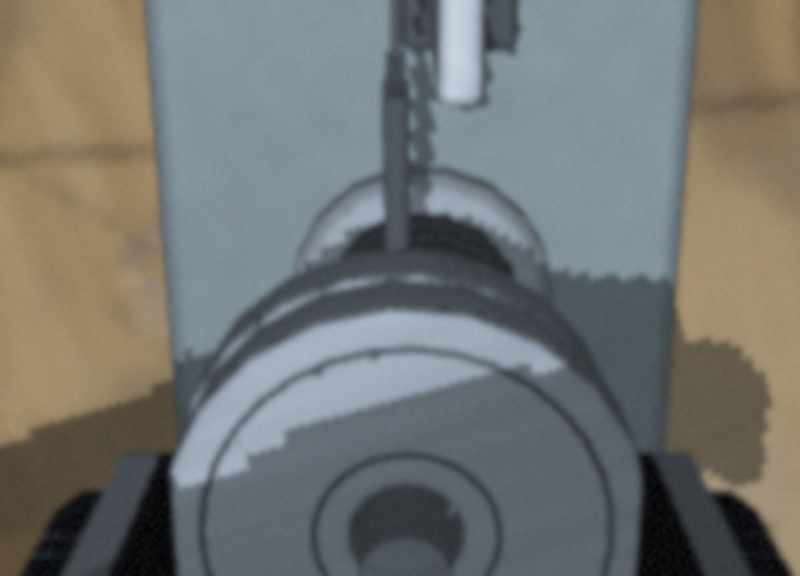

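Call:
{"fn": "jog_arm", "kwargs": {"dr": [[0, 0, 0], [0, 0, 0], [0, 0, 0], [0, 0, 0], [0, 0, 0], [0, 0, 0], [0, 0, 0], [0, 0, 0], [0, 0, 0], [0, 0, 0]], "slide": [[0, 0, 0.001], [0, 0, 0.001], [0, 0, 0.001], [0, 0, 0.001], [0, 0, 0.001], [0, 0, 0.001], [0, 0, 0], [0, 0, 0], [0, 0, 0], [0, 0, 0]], "gripper": [0, 0, 0, 0, 0, 0, 0, 0, 0, 0], "force": 20}}

```text
time_s: 24.45
position: [0.5295, 0.0877, 0.1004]
tool_rot: [[0.956, -0.294, 0.0], [-0.294, -0.956, -0.0], [0.0, -0.0, -1.0]]
ft_force: [-0.5, 0.5, -0.3]
grip_width: 0.0622
```

```bash
python3 - <<'E'
from h import *
for i in range(4):
  d=snap('wrist','w18'); s=observe();print(s['time_s'],s['position'],s['grip_width'],s['ft_force'])
E
```

```text
24.5 [0.5295 0.0876 0.1004] 0.06191351025287656 [ 0.2589  0.7282 -0.343 ]
24.55 [0.5295 0.0877 0.1004] 0.06205836115493509 [-0.0172  0.6352  0.1569]
24.6 [0.5295 0.0877 0.1004] 0.06189295671679972 [-0.8845 -0.1546  0.4486]
24.65 [0.5295 0.0876 0.1004] 0.0618323625855802 [ 0.0349 -0.4009  0.2726]
```

Balanced at about 0 N, so I release and rise.

Call:
{"fn": "jog_arm", "kwargs": {"dr": [[0, 0, 0], [0, 0, 0], [0, 0, 0], [0, 0, 0], [0, 0, 0], [0, 0, 0], [0, 0, 0], [0, 0, 0], [0, 0, 0], [0, 0, 0]], "slide": [[0, 0, 0], [0, 0, 0], [0, 0, 0], [0, 0, 0], [0, 0, 0], [0, 0, 0], [0, 0, -0.01], [0, 0, -0.025], [0, 0, -0.03], [0, 0, -0.03]], "gripper": [0.65, 0.75, 0.85, 0.9, 1, 1, 1, 1, 1, 1]}}

```text
time_s: 25.65
position: [0.5293, 0.0877, 0.1971]
tool_rot: [[0.956, -0.294, 0.0], [-0.294, -0.956, 0.0], [0.0, -0.0, -1.0]]
ft_force: [0.6, -0.4, 0.5]
grip_width: 0.085
```

```bash
python3 - <<'E'
from h import *
s=observe();R=np.array(s['tool_rot']);p=np.array(s['position']);print(p)
p[2]=.194
m=np.array([.485,.12,.22]);plan(R,p,down(85),m,14);print()
plan(down(85),m,tilt(down(85),-30),np.array([.4957,.1354,.1785]),5)
E
```

```text
[0.5293 0.0877 0.1971]
[0.0, -0.0, -0.1273] [-0.0037, -0.0013, -0.0019]
[0.0, -0.0, -0.1273] [-0.0035, -0.0017, -0.0019]
[0.0, -0.0, -0.1273] [-0.0033, -0.0022, -0.0019]
[0.0, -0.0, -0.1273] [-0.003, -0.0026, -0.0019]
[0.0, -0.0, -0.1273] [-0.0026, -0.0029, -0.0019]
[0.0, -0.0, -0.1273] [-0.0022, -0.0032, -0.0019]
[0.0, -0.0, -0.1273] [-0.0018, -0.0035, -0.0019]
[0.0, -0.0, -0.1273] [-0.0013, -0.0037, -0.0019]
[0.0, -0.0, -0.1273] [-0.0009, -0.0038, -0.0019]
[0.0, -0.0, -0.1273] [-0.0004, -0.0039, -0.0019]
[0.0, -0.0, -0.1273] [0.0001, -0.0039, -0.0019]
[0.0, -0.0, -0.1273] [0.0006, -0.0039, -0.0019]
[0.0, -0.0, -0.1273] [0.0011, -0.0038, -0.0019]
[0.0, -0.0, -0.1273] [0.0016, -0.0036, -0.0019]

[-0.1047, -0.0, -0.0] [0.0033, 0.0019, 0.0083]
[-0.1047, -0.0, -0.0] [0.0033, 0.001, 0.0084]
[-0.1047, -0.0, -0.0] [0.0033, 0.0001, 0.0085]
[-0.1047, -0.0, -0.0] [0.0033, -0.0008, 0.0085]
[-0.1047, -0.0, -0.0] [0.0033, -0.0017, 0.0083]
```

Call:
{"fn": "jog_arm", "kwargs": {"dr": [[0, 0, -0.127], [0, 0, -0.127], [0, 0, -0.127], [0, 0, -0.127], [0, 0, -0.127], [0, 0, -0.127], [0, 0, -0.127], [0, 0, -0.127], [0, 0, -0.127], [0, 0, -0.127]], "slide": [[-0.0035, -0.0015, -0.002], [-0.0035, -0.0015, -0.002], [-0.0035, -0.002, -0.002], [-0.003, -0.0025, -0.002], [-0.0025, -0.003, -0.002], [-0.002, -0.003, -0.002], [-0.002, -0.0035, -0.002], [-0.0015, -0.0035, -0.002], [-0.001, -0.004, -0.002], [-0.0005, -0.004, -0.002]], "gripper": [1, 1, 1, 1, 1, 1, 1, 1, 1, 1]}}

```text
time_s: 26.65
position: [0.4973, 0.1102, 0.2162]
tool_rot: [[0.559, 0.829, 0.001], [0.829, -0.559, -0.0], [0.0, 0.001, -1.0]]
ft_force: [-0.5, -0.3, -0.1]
grip_width: 0.0853
```

Call:
{"fn": "jog_arm", "kwargs": {"dr": [[0, 0, -0.127], [0, 0, -0.127], [0, 0, -0.127], [0, 0, -0.127], [-0.105, 0, 0], [-0.105, 0, 0], [-0.105, 0, 0], [-0.105, 0, 0], [-0.105, 0, 0], [0, 0, 0]], "slide": [[0, -0.004, -0.002], [0.0005, -0.004, -0.002], [0.001, -0.004, -0.002], [0.0015, -0.0035, -0.002], [0.0035, 0.002, 0.0085], [0.003, 0.001, 0.0085], [0.0035, 0, 0.0085], [0.003, -0.001, 0.0085], [0.0035, -0.0015, 0.0085], [0, 0, 0]], "gripper": [1, 1, 1, 1, 1, 1, 1, 1, 1, 1]}}

```text
time_s: 27.65
position: [0.4931, 0.1351, 0.1803]
tool_rot: [[0.09, 0.863, 0.497], [0.996, -0.077, -0.045], [-0.001, 0.499, -0.867]]
ft_force: [-0.4, 0.3, 0.6]
grip_width: 0.0854
```

```bash
python3 - <<'E'
from h import *
d=snap('wrist','w20');s=observe();print(s['time_s'],s['position'],s['tool_rot'])
cv2.imwrite('pics/w20_c.png',cv2.resize(d['pixels'][60:330,140:500],None,fx=2.2,fy=2.2,interpolation=cv2.INTER_CUBIC))
E
```

```text
27.7 [0.4943 0.1349 0.1814] [[ 0.0901  0.8635  0.4963]
 [ 0.9959 -0.0779 -0.0454]
 [-0.0005  0.4984 -0.867 ]]
```

View pics/w20_c.png

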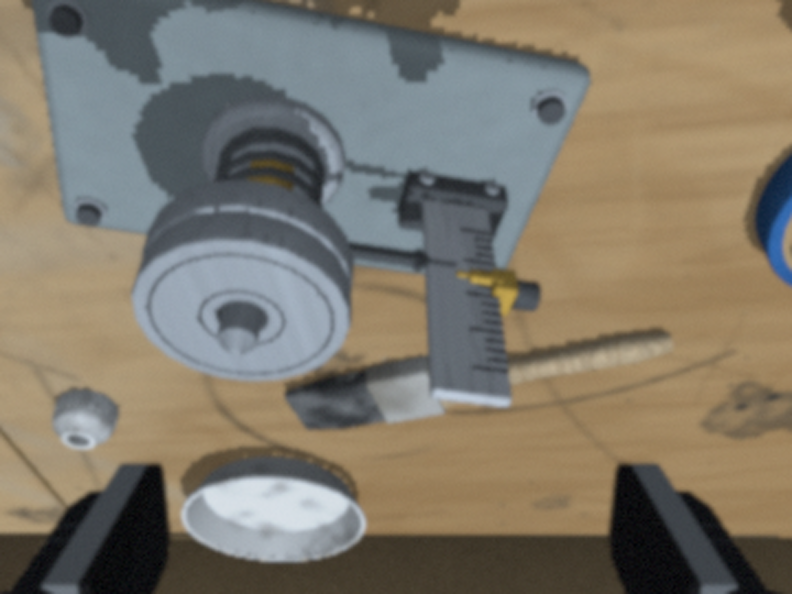

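```bash
python3 - <<'E'
from h import *
d=snap('wrist','w21')
cv2.imwrite('pics/w21_b.png',cv2.resize(d['pixels'][130:210,320:400],None,fx=7,fy=7,interpolation=cv2.INTER_CUBIC))
d=snap('top','t21');cv2.imwrite('pics/t21.png',d['pixels'])
E
```

```text
(no output)
```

View pics/w21_b.png

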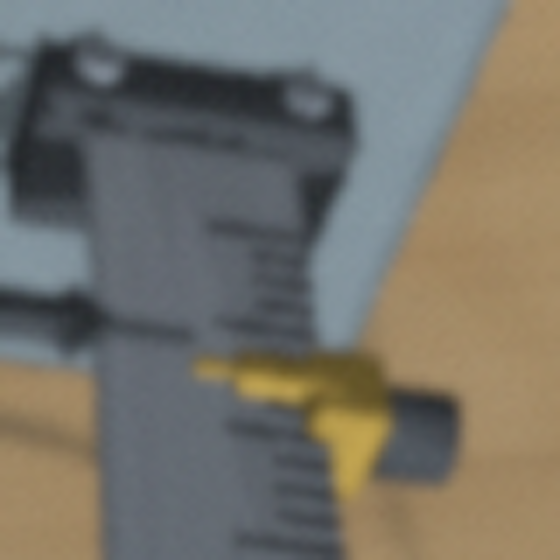

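View pics/t21.png

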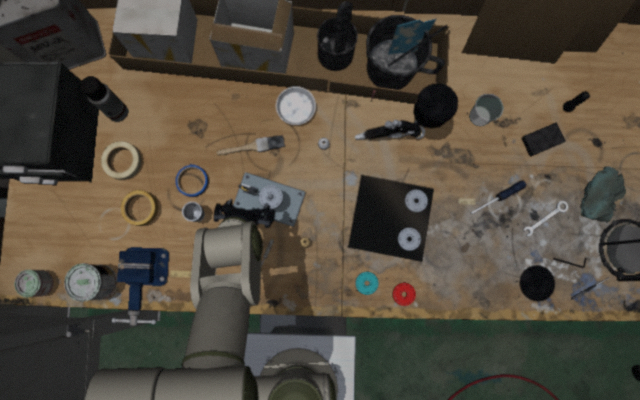

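Call:
{"fn": "jog_arm", "kwargs": {"dr": [[0, 0, 0], [0, 0, 0], [0, 0, 0], [0, 0, 0], [0, 0, 0], [0, 0, 0], [0, 0, 0], [0, 0, 0], [0, 0, 0], [0, 0, 0]], "slide": [[0, 0, -0.01], [0, 0, -0.02], [0, 0, -0.02], [0, 0, -0.01], [0, 0, 0], [0, 0, 0], [0, 0, 0], [0, 0, 0], [0, 0, 0], [0, 0, 0]], "gripper": [1, 1, 1, 1, 1, 1, 1, 1, 1, 1]}}

```text
time_s: 28.8
position: [0.4654, 0.1374, 0.233]
tool_rot: [[0.091, 0.862, 0.499], [0.996, -0.078, -0.046], [-0.0, 0.501, -0.866]]
ft_force: [-0.3, -0.7, 0.0]
grip_width: 0.0851
```

```bash
python3 - <<'E'
from h import *
d=snap('wrist','w22')
cv2.imwrite('pics/w22_c.png',d['pixels'])
s=observe();print(s['time_s'],s['ft_force']);print(env.close_job())
E
```

```text
28.85 [-0.294  -0.2545  0.5046]
the job is handed in; nothing more can be done
None
```

View pics/w22_c.png

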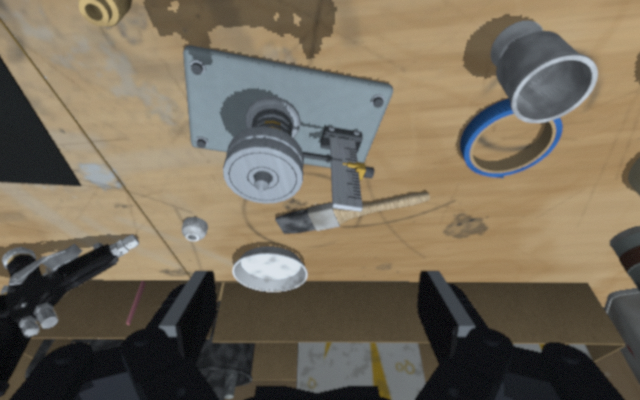

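I threaded two of the four steel weights over the spindle, one at a time, and handed the job in at about 28.9 s. I lowered each one until the force reading showed the spring was carrying it, then let go.

**Result:** The pointer started about 11–12 mm above the mark and ended about 4–5 mm below it. I did not photograph the pointer after the first weight. At about 8 mm per weight, one would have stopped roughly 3 mm short, so I used two.

**Last checks:** After the release, the wrist and top pictures showed both weights seated on the spindle. The index looked unmoved, and the cup, coupler and air cap were still in place. The gripper was clear of everything.

**Less certain:**
- **First pointer height:** My first triangulation of the pointer from two views disagreed with the single-view figure, 15.5 mm against 11.8 mm. One of its picks was poor, so I used the single-view figure. On the 15.5 mm figure two weights would still be the right number.
- **Force on the first weight:** The force reading was noisy by about 0.5 N. I pressed the first weight roughly 1 mm past balance before letting go.
- **Force on the tool while gripping:** While I gripped the first weight on the mat, the tool read up to 19 N. The cause is probably the pads swinging forward as they closed, and the reading is well under the limits.

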